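Load the board assembly frame and snap its cover shut

ROBOT

A 6-joint arm with a two-finger parallel gripper is mounted at the origin on the work surface. World frame = base frame: x ahead of the robot, y to its left, z up, the work surface at z = 0. Lengths are in mm, angles in degrees, forces in N, time in s.
With the tool pointing down it reaches from about 300 to 775 mm from the base axis. Payload 14.6 kg.
Tool frame: the origin (TCP) lies at the very end of the fingers, on their centre line; the grasp point (between the pads) lies bot.tcp_to_grasp behind it (bot.tcp_to_grasp is the distance from the TCP to the grasp point, in mm); z points along the fingers, y is the line along which they close (so a half turn about z gives the same grasp; the last joint's range is limited). The gripper opens to 94 mm and grips with 3 to 60 N. Pads are 16 mm wide; open, the fingers measure 119 mm over their backs; the gripper's body (75 mm by 177 mm) begins 78 mm behind the grasp point.
Start: joints at [-68.617, 17.183, 87.147, -0, 75.671, -3.816], TCP at [234.159, -497.653, 205.446] pointing down, gripper open.
Joint ranges: [-173.82, 173.82], [-45.26, 126.66], [13.44, 144.39], [-59.66, 239.66], [0, 175.72], [-146.38, 146.38]. Speed limits (degrees/s): [127.2, 127.2, 147.25, 180, 180, 180].

INTERFACE

Orientations are given as a 3x3 rotation matrix whose columns are the frame's x, y, z axes.
In Python, from plant import bot gives the robot as it stands. The module is installed in compiled form; this text tells all that it offers.
- The arm moves only by the shell command python3 -m crank 'ROWS'. ROWS is JSON, a list of rows, each an object of numbers: "tx", "ty", "tz": the shift along the tool's x, y, z normalised to -1 to 1, where 1 is 0.03 m; "rx", "ry", "rz": the turn, a rotation vector about the tool's x, y, z normalised to -1 to 1, where 1 is 5 degrees; "claw": the finger opening in mm, from 0 to 94. A call has 1 to 5 rows; each row shifts and turns the commanded pose from where the row before left it, along the tool's axes as they then stand; what a row does not reach is not made up. A row lasts 1/12 s, in which the tool goes at most 41.7 mm and 7.16 degrees, less where a joint would pass 70% of its speed; a pose out of reach is approached as far as the arm can. A call with a number of a shift or a turn outside -1 to 1 is refused whole. A call with a gripper value outside its range is refused whole. The fingers move at their own pace and stop on an object; the grip force is fixed at half the most. Time passes only in rows, so rows that do not move let the fingers close. It gives the time, the measured TCP pose, the force, the opening and the grip force at its end, in the units of the state.
- bot.sense(): the state, without advancing time (a new reading comes with each control period).
- bot.camera(name): name is "scene" or "top"; returns (picture, depth): 480x640x3 uint8, blue, green, red; 480x640 float32, mm along the optical axis (not along the pixel's ray), 0 where there is no reading.
- bot.get_calibration(name): a dict with "fx", "fy", "cx", "cy" (pixels), "R" (3x3) and "t" (3): a world point X has camera coordinates R X + t. Camera axes: x right, y down, z forward; pixel columns grow to the right and rows downward; lengths in mm; the calibration is good to about 2 mm. A picture is of the moment at which its call begins. get_calibration takes no time and is no camera call.
- bot.hand_in(): hands the job in; it is judged then, once.
The state is a dict: "clock": time; "joint_pos": joint angles; "dq": joint speeds; "joint_efforts": joint torques, N m; "tcp_pos": TCP position; "eef_rot": TCP orientation; "force": force on the tool from outside, world axes, zero at the start; "ft_torque": the same for the moment, N m; "gripper_width": finger opening in mm; "gripper_force": force on a finger pad.
Only numpy, scipy, OpenCV 4.12 (cv2) and the standard library are available. Lean on these libraries where they do the work, as an engineer would, in place of code of your own. Each camera call takes 0.05 s, during which the arm holds its last target. There are 200 camera calls.

TASK

Make the circuit boards on the bench ready for soldering: squeeze the stop's latch and slide it open, lay every board flat across the rails of the assembly frame, side by side in one row from the fixed end block, with the terminal strips towards the front (notched) rail. Then squeeze and slide the stop back to the notch where it holds the row close, let it lock, and only then swing the clear cover over and press its front edge until it snaps shut, without leaning on it any harder than that takes. Leave the bottle and the reel where they are.

Things in the scene. Friction and masses are not known exactly. Their poses are not given: they have to be found in the camera images.
- frame: Fixed aluminium frame, 300 mm (y) by 195 mm (x), turned up to 12 degrees. Origin: on the bench under the middle of its channel. The channel runs along y between front rail (-x, towards the robot) and rear rail (+x), 116 mm wide (x -58 to 58 mm). Boards lie across it on 12 mm wide ledges, tops 14 mm above the bench. Lips: front 30 mm high (notched), rear 26 mm. Frame ends: y = -150 and +150 mm.
- first_place (a point): where the underside middle of the board next to the end block lies: frame x = 0, y = -115.5 mm, 14 mm above the bench. The fixed end block's face is 24.5 mm beyond it to -y, at y = -140 mm, 30 mm high. The next boards follow towards +y. Axes parallel to the frame's.
- stop (a joint): travel (m) of the sliding stop, a black cross-bar 30 mm wide (y) spanning the channel, its top 22 mm above the bench; grows along the frame's +y. Five notches: 0 (start; room for one board), 0.05, 0.10, 0.15, 0.20 (open). At notch k*0.05 the room from end block to stop is (k+1)*50 + 1.5 mm. 1.5 mm of play. With the latch squeezed it slides with about 1 N and pushes boards along before it.
- latch (a joint): how far (m) the latch tab of the stop's grip is squeezed: 0 = out, its pin home in a notch (locked); 0.008 = fully in. Pin clear of the rack above 0.0065; resting on the rack between notches it reads about 0.0045. The spring takes 5 N at first, 10 N fully in. Released within 4 mm of a notch, the pin draws the stop into it.
- stop_grip (a point): top middle of the stop's squeeze grip, 48 mm above the bench, 26 mm above the cross-bar; 34 mm wide along the frame's x (17 mm each side of this point), 26 to 30 mm long in y. Its -x face is the grey sprung latch tab (25 to 47 mm above the bench), its +x face the fixed black finger rest. Pinched along x it closes to 26 mm, which draws the pin out of the front rail's notches.
- stop_face (a point): middle of the stop's face that meets the boards (the side towards the end block), at ledge height; it moves with the stop. Axes parallel to the frame's.
- cover (a joint): angle (rad) of the cover (clear panel in an aluminium rim, a dark foam strip under its middle): 0 = shut and snapped in, 1.8 to 2.05 = standing open, leaning back to the far side. The hinge is stiff and damped: it stays put between about 1.1 and 2.0; lower, it sinks slowly and rests on the spring catch at about 0.075. From there its front edge must be pressed past the catch with 6 to 12 N; then it is held below 0.03.
- cover_hinge (a point): middle of the cover's hinge line: frame x = 100 mm, y = 0, 58 mm above the bench; the axis is the frame's y. The cover is a plate 276 mm wide (y), its free edge 178 mm from this line. Pushing it over from behind takes 2 to 4 N at the free edge. Shut, its foam is 51 mm above the bench.
- cover_press (a point): point on the outer (when shut, upper) face of the cover, mid-width, 165 mm from the hinge line and 13 mm from the free edge, where it is pressed to snap it shut; 62 mm above the bench when shut. The point's z points out of that face.
- catch_nose (a point): middle of the spring catch's rolled steel nose (12 mm thick, 48 mm wide in y), in front of the front rail: frame x = -85.5 mm, y = 0, 56.5 mm above the bench (top 62.5 mm).
- board_a: One of two to four equal power-supply boards (None if absent): green board 108 (x) by 49 (y) by 3 mm, 110 to 200 g. Origin: middle of the underside. In the middle a black transformer with a pale band, 30 mm (x) by 32 mm (y), top 31 mm above the underside, to grip by its x faces (free for 25 mm either side). Terminal strip 13 mm high along the -x edge, two capacitors 19 mm high at the +x edge.
- board_a_term (a point): top middle of that board's terminal strip, at x = -47.5 mm, 13 mm above the underside.
- board_b: One of two to four equal power-supply boards (None if absent): green board 108 (x) by 49 (y) by 3 mm, 110 to 200 g. Origin: middle of the underside. In the middle a black transformer with a pale band, 30 mm (x) by 32 mm (y), top 31 mm above the underside, to grip by its x faces (free for 25 mm either side). Terminal strip 13 mm high along the -x edge, two capacitors 19 mm high at the +x edge.
- board_b_term (a point): top middle of that board's terminal strip, at x = -47.5 mm, 13 mm above the underside.
- board_c: One of two to four equal power-supply boards (None if absent): green board 108 (x) by 49 (y) by 3 mm, 110 to 200 g. Origin: middle of the underside. In the middle a black transformer with a pale band, 30 mm (x) by 32 mm (y), top 31 mm above the underside, to grip by its x faces (free for 25 mm either side). Terminal strip 13 mm high along the -x edge, two capacitors 19 mm high at the +x edge.
- board_c_term (a point): top middle of that board's terminal strip, at x = -47.5 mm, 13 mm above the underside.
- board_d: One of two to four equal power-supply boards (None if absent): green board 108 (x) by 49 (y) by 3 mm, 110 to 200 g. Origin: middle of the underside. In the middle a black transformer with a pale band, 30 mm (x) by 32 mm (y), top 31 mm above the underside, to grip by its x faces (free for 25 mm either side). Terminal strip 13 mm high along the -x edge, two capacitors 19 mm high at the +x edge.
- board_d_term (a point): top middle of that board's terminal strip, at x = -47.5 mm, 13 mm above the underside.
- flux_bottle: bystander: white squeeze bottle, 44 mm across and 130 mm high, upright; origin under its middle
- solder_reel: bystander: steel solder reel, 64 mm across and 56 mm high, standing; origin under its middle

How it is judged (in metres and radians):
On the way:
1. with the cover still open, all boards lie in one row from the end block, terminal strips to the front, and the stop is locked close against the row (x of board_a in the frame of frame between -0.01 and 0.01 m and z of board_a in the frame of frame between 0.011 and 0.0175 m and angle between each of board_a, board_b, board_c, board_d's own z axis and vertical below 0.06 rad and x of each of board_a_term, board_b_term, board_c_term, board_d_term in the frame of frame below -0.03 m and y of each of board_a, board_b, board_c, board_d in the frame of frame above -0.119 m and y of each of board_a, board_b, board_c, board_d in the frame of stop_face below -0.0215 m and (y of board_a in the frame of frame below -0.1065 m or y of board_a in the frame of board_b between 0.044 and 0.059 m or y of board_a in the frame of board_c between 0.044 and 0.059 m or y of board_a in the frame of board_d between 0.044 and 0.059 m) and x of board_b in the frame of frame between -0.01 and 0.01 m and z of board_b in the frame of frame between 0.011 and 0.0175 m and (y of board_b in the frame of frame below -0.1065 m or y of board_b in the frame of board_a between 0.044 and 0.059 m or y of board_b in the frame of board_c between 0.044 and 0.059 m or y of board_b in the frame of board_d between 0.044 and 0.059 m) and x of board_c in the frame of frame between -0.01 and 0.01 m and z of board_c in the frame of frame between 0.011 and 0.0175 m and (y of board_c in the frame of frame below -0.1065 m or y of board_c in the frame of board_a between 0.044 and 0.059 m or y of board_c in the frame of board_b between 0.044 and 0.059 m or y of board_c in the frame of board_d between 0.044 and 0.059 m) and x of board_d in the frame of frame between -0.01 and 0.01 m and z of board_d in the frame of frame between 0.011 and 0.0175 m and (y of board_d in the frame of frame below -0.1065 m or y of board_d in the frame of board_a between 0.044 and 0.059 m or y of board_d in the frame of board_b between 0.044 and 0.059 m or y of board_d in the frame of board_c between 0.044 and 0.059 m) and y of any of board_a, board_b, board_c, board_d in the frame of stop_face above -0.034 m and value of joint latch below 0.002 m and value of joint cover above 0.3 rad), for 0.2 s.
At the end, for the whole second after the job is handed in: Every board flat on both ledges (2 mm, 0.06 rad), terminals to the front, within 10 mm of the end block or the next board; stop within 10 mm of the last board, its latch out in a notch (under 2 mm); cover shut (under 0.03 rad); all at rest (x of board_a in the frame of frame between -0.01 and 0.01 m and z of board_a in the frame of frame between 0.011 and 0.0175 m and angle between each of board_a, board_b, board_c, board_d's own z axis and vertical below 0.06 rad and x of each of board_a_term, board_b_term, board_c_term, board_d_term in the frame of frame below -0.03 m and y of each of board_a, board_b, board_c, board_d in the frame of frame above -0.119 m and y of each of board_a, board_b, board_c, board_d in the frame of stop_face below -0.0215 m and (y of board_a in the frame of frame below -0.1065 m or y of board_a in the frame of board_b between 0.044 and 0.059 m or y of board_a in the frame of board_c between 0.044 and 0.059 m or y of board_a in the frame of board_d between 0.044 and 0.059 m) and x of board_b in the frame of frame between -0.01 and 0.01 m and z of board_b in the frame of frame between 0.011 and 0.0175 m and (y of board_b in the frame of frame below -0.1065 m or y of board_b in the frame of board_a between 0.044 and 0.059 m or y of board_b in the frame of board_c between 0.044 and 0.059 m or y of board_b in the frame of board_d between 0.044 and 0.059 m) and x of board_c in the frame of frame between -0.01 and 0.01 m and z of board_c in the frame of frame between 0.011 and 0.0175 m and (y of board_c in the frame of frame below -0.1065 m or y of board_c in the frame of board_a between 0.044 and 0.059 m or y of board_c in the frame of board_b between 0.044 and 0.059 m or y of board_c in the frame of board_d between 0.044 and 0.059 m) and x of board_d in the frame of frame between -0.01 and 0.01 m and z of board_d in the frame of frame between 0.011 and 0.0175 m and (y of board_d in the frame of frame below -0.1065 m or y of board_d in the frame of board_a between 0.044 and 0.059 m or y of board_d in the frame of board_b between 0.044 and 0.059 m or y of board_d in the frame of board_c between 0.044 and 0.059 m) and y of any of board_a, board_b, board_c, board_d in the frame of stop_face above -0.034 m and value of joint latch below 0.002 m and linear speed of each of board_a, board_b, board_c, board_d below 0.03 m/s and value of joint cover below 0.03 rad); the robot touches nothing.
It fails at once if the bottle or the reel is knocked over or shifted by more than 30 mm (distance of any of flux_bottle, solder_reel from where it was at the start of the episode above 0.03 m or angle between any of flux_bottle, solder_reel's own z axis and vertical above 0.5 rad).
It fails at once if the cover is leaned on with more than 60 N (contact force between the fingers and cover above 60 N).
Of board_a, board_b, board_c, board_d only 2 to 4 are there at a start; the rules pass over those that are not, and their reading is None.
At some moment in a run one of board_a, board_b, board_c, board_d may be knocked a few centimetres aside while the robot is not near it.
Once in a run the grip may slacken for a moment while it holds something.
It also fails if it takes over 210 s, if anything falls off the work surface, if the arm or the gripper's body presses on something with over 40 N, if the wrist force passes 120 N, or if a joint passes its speed limit or range.

## Working session

There is one attempt and no reset: what is moved stays moved. The work goes in short steps, Python scripts to look and compute and a shell command to move; the robot and the scene stay as the last step left them, time stands still between calls to the robot, and variables do not carry over. Pictures are saved under pics/ and viewed, at most 14 in all, crops included, and the job is handed in when it is done.

```bash
mkdir -p pics
cat > h.py <<'E'
import numpy as np, cv2
from plant import bot
def shot(cam,name):
    p,d=bot.camera(cam); cv2.imwrite(f'pics/{name}.png',p); np.save(f'pics/{name}.npy',d); return p,d
def world(cam,d,u,v,r=2):
    c=bot.get_calibration(cam); w=d[v-r:v+r+1,u-r:u+r+1]; z=np.median(w[w>0])
    P=np.array([(u-c['cx'])/c['fx']*z,(v-c['cy'])/c['fy']*z,z]); return np.array(c['R']).T@(P-np.array(c['t']))
def pix(cam,X):
    c=bot.get_calibration(cam); P=np.array(c['R'])@np.array(X)+np.array(c['t']); return c['fx']*P[0]/P[2]+c['cx'],c['fy']*P[1]/P[2]+c['cy']
def onplane(cam,u,v,z):
    c=bot.get_calibration(cam);R=np.array(c['R']);o=-R.T@np.array(c['t']);d=R.T@np.array([(u-c['cx'])/c['fx'],(v-c['cy'])/c['fy'],1]);return o+d*(z-o[2])/d[2]
E
python3 - <<'E'
from h import *
shot('top','t0');shot('scene','s0')
s=bot.sense();print(s['tcp_pos'],s['eef_rot'],s['clock'],s['force'],bot.tcp_to_grasp)
for n in('top','scene'):print(bot.get_calibration(n))
E
```

```text
[ 234.07744346 -497.44681725  204.94684734] [[ 9.04836099e-01  4.25759901e-01 -3.75628476e-04]
 [ 4.25760061e-01 -9.04835584e-01  9.67422827e-04]
 [ 7.20078353e-05 -1.03528670e-03 -9.99999461e-01]] 0.1 [-0.14312649 -0.83795743 -0.91311378] 18.8
{'fx': 564.8661111579282, 'fy': 564.8661111579282, 'cx': 314.7410793989951, 'cy': 238.6363922412296, 'R': array([[ 0.02818819, -0.99955188, -0.01007347],
       [-0.99355696, -0.02690962, -0.11009288],
       [ 0.10977247,  0.01311189, -0.99387026]]), 't': array([ -61.56010951,  503.47381778, 1466.37353231])}
{'fx': 538.8067461785164, 'fy': 538.8067461785164, 'cx': 320.4088574735518, 'cy': 240.6562642776904, 'R': array([[-0.56177717,  0.82726423,  0.00634798],
       [ 0.58390962,  0.40193271, -0.70533655],
       [-0.58605116, -0.39253533, -0.70884416]]), 't': array([ 350.94225146, -216.76317088, 1700.39810813])}
```

View pics/t0.png

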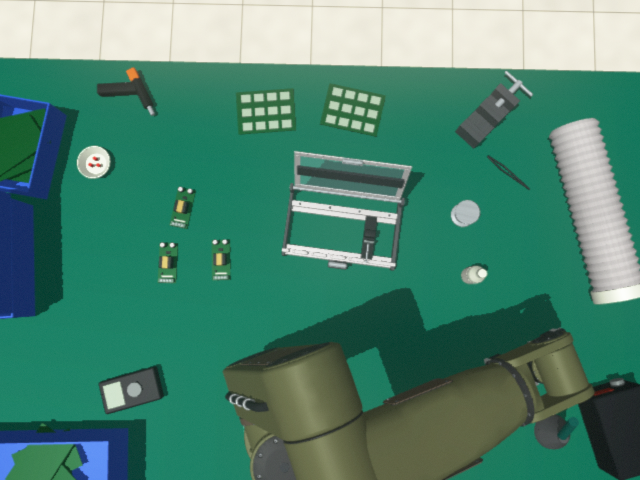

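View pics/s0.png

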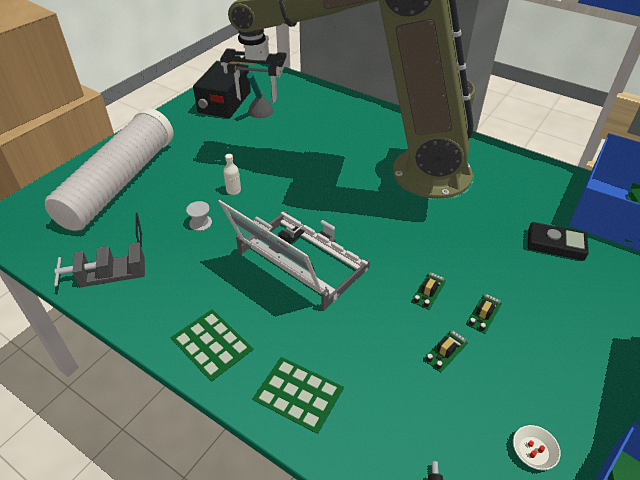

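The top view shows three boards near pixels (183,206), (168,262) and (222,258), the frame around (345,215) with the stop at (371,238) and the catch at (338,265), and the reel (465,213) and bottle (474,274) on the right. I'll enlarge the key regions.

Run:
```python
import cv2,numpy as np
p=cv2.imread('pics/t0.png')
a=cv2.resize(p[145:280,275:420],None,fx=4,fy=4,interpolation=cv2.INTER_CUBIC)
b=cv2.resize(p[175:295,140:250],None,fx=4.5,fy=4.5,interpolation=cv2.INTER_CUBIC)
cv2.imwrite('pics/ca.png',a);cv2.imwrite('pics/cb.png',b);print(a.shape,b.shape)
```

```text
(540, 580, 3) (540, 495, 3)
```

View pics/ca.png

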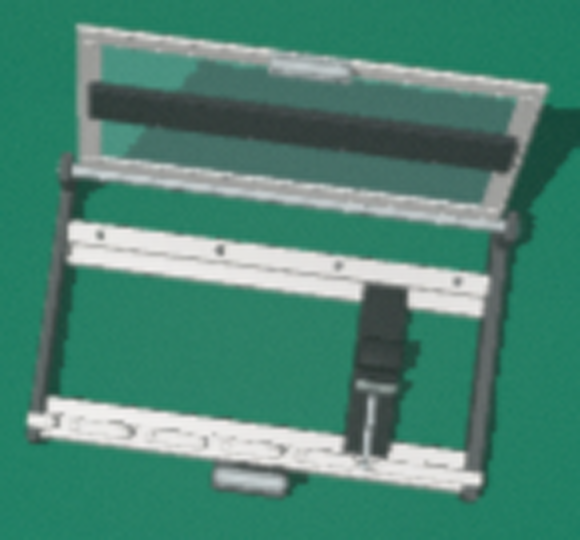

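View pics/cb.png

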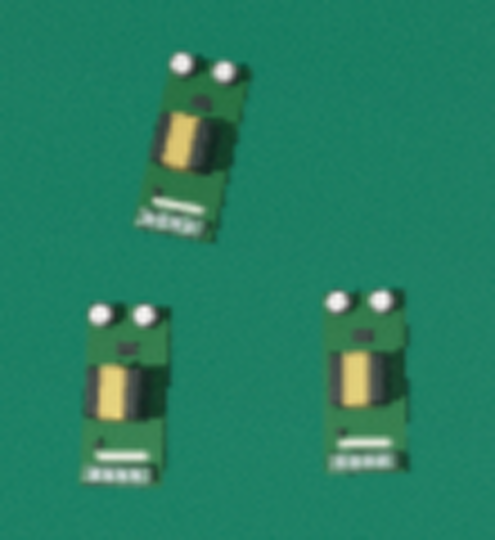

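Run:
```python
from h import *
d=np.load('pics/t0.npy')
f=lambda u,v,z:onplane('top',u,v,z)[:2]
A=lambda x,y,z:f(275+(x+.5)/4-.5,145+(y+.5)/4-.5,z)
B=lambda x,y,z:f(140+(x+.5)/4.5-.5,175+(y+.5)/4.5-.5,z)
n=A(251,475,62.5);h1=A(70,172,60);h2=A(505,218,60)
print('nose',n,'hinge',h1,h2,np.linalg.norm(h1-h2))
f1=A(30,418,30);f2=A(480,478,30);print('front',f1,f2,np.linalg.norm(f1-f2))
for a,b in((h1,h2),(f1,f2)):
  e=a-b;print('yaw',np.degrees(np.arctan2(-e[0],e[1])))
print('grip band',A(380,355,48),A(376,385,48), 'hinge mid',(h1+h2)/2)
for nm,b,t,c in(('1',(182,142),(170,222),((182,63),(224,71))),('2',(113,391),(118,475),((100,314),(145,314))),('3',(357,378),(368,462),((337,301),(381,300)))):
  T=B(*t,13);C=(B(*c[0],19)+B(*c[1],19))/2;Z=B(*b,31);e=C-T
  q=c[0],c[1];w=B(*c[0],19)-B(*c[1],19)
  print(nm,'xf',Z,'mid',(T+C)/2,'term',T,np.linalg.norm(e),'yaw',np.degrees(np.arctan2(e[1],e[0])),np.degrees(np.arctan2(-w[0],w[1])))
```

```text
nose [ 438.77903402 -108.0108573 ] hinge [633.8935987   14.82726354] [ 610.89274449 -269.26015079] 285.0170140089083
front [474.56825091  37.51675945] [ 443.13309644 -259.04554842] 298.2236935347977
yaw -4.6287990853577945
yaw -6.0506720218379195
grip band [ 520.39435764 -190.60925949] [ 500.65328138 -188.35260109] hinge mid [ 622.39317159 -127.21644362]
1 xf [581.80884119 313.16823887] mid [582.87141003 314.2356622 ] term [536.26879104 322.33167886] 94.60125966442222 yaw -9.855320990689298 -9.369697203680436
2 xf [433.33820597 345.59571291] mid [432.39261776 345.36430038] term [384.94396702 344.79907318] 94.9040344463684 yaw 0.6824978324969899 1.5573697739505474
3 xf [444.88073505 202.95210996] mid [444.1882325  201.75986134] term [396.70247883 197.40815745] 95.36947371436916 yaw 5.236091845509416 2.8617600553300644
```

```bash
cat >> h.py <<'E'
O=np.array([523.3,-116.8]);Y=np.radians(-5.9)
ex=np.array([np.cos(Y),np.sin(Y)]);ey=np.array([-np.sin(Y),np.cos(Y)])
def fr(x,y): return O+x*ex+y*ey
def go(xy,z,a=-5.9):
    """deltas in row units to the world target; a = world angle of tool y"""
    s=bot.sense();R=np.array(s['eef_rot']);a0=np.degrees(np.arctan2(R[1,1],R[0,1]))
    D=np.array([*xy,z])-s['tcp_pos']
    c,q=np.cos(np.radians(a)),np.sin(np.radians(a))
    Rn=np.array([[-q,c,0],[c,q,0],[0,0,-1]]).T
    print('t',round(s['clock'],1),'tcp',np.round(s['tcp_pos'],1),'yaw',round(a0,2),'F',np.round(s['force'],1),'w',round(s['gripper_width'],1),round(s['gripper_force'],1))
    print('   rz units',round(((a0-a+90)%180-90)/5,2),' units now',np.round(R.T@D/30,2),' units after turn',np.round(Rn.T@D/30,2), 'tilt',np.round(np.degrees(R[:2,2]),2))
E
r='{"rz":-0.98,"claw":60}'
python3 -m crank '[{"rz":-0.98,"claw":60},{"rz":-0.98},{"rz":-0.98},{"rz":-0.98},{"rz":-0.98}]'
python3 -m crank '[{"rz":-0.98},{"rz":-0.98},{"rz":-0.98},{"rz":-0.98},{"rz":-0.98}]'
python3 -m crank '[{"rz":-0.98},{"rz":-0.98},{"tx":0.93,"ty":0.69},{"tx":0.93,"ty":0.69},{"tx":0.93,"ty":0.69}]'
python3 -m crank '[{"tx":0.93,"ty":0.69},{"tx":0.93,"ty":0.69},{"tx":0.93,"ty":0.69},{"tx":0.93,"ty":0.69},{"tx":0.93,"ty":0.69}]'
python3 -m crank '[{"tx":0.93,"ty":0.69},{"tx":0.93,"ty":0.69},{"tx":0.93,"ty":0.69},{"tx":0.93,"ty":0.69},{"tz":0.5}]'
python3 -c "
from h import *
go(fr(0,-73.5),26)"
```

```text
t 0.1 tcp [ 234.1 -497.4  204.9] yaw -64.8 F [-0.1 -0.8 -0.9] w 94.2 0.0
   rz units -11.78  units now [12.86 -5.27  5.97]  units after turn [11.16  8.29  5.96] tilt [-0.02  0.06]schema error: expected keys tx, ty, tz, rx, ry, rz, claw
schema error: expected keys tx, ty, tz, rx, ry, rz, claw
schema error: expected keys tx, ty, tz, rx, ry, rz, claw
schema error: expected keys tx, ty, tz, rx, ry, rz, claw
schema error: expected keys tx, ty, tz, rx, ry, rz, claw
```

```bash
python3 -m crank '[{"tx":0.99,"ty":-0.41,"tz":0,"rx":0,"ry":0,"rz":-0.98,"claw":60},{"tx":1,"ty":-0.32,"tz":0,"rx":0,"ry":0,"rz":-0.98,"claw":60},{"tx":1,"ty":-0.23,"tz":0,"rx":0,"ry":0,"rz":-0.98,"claw":60},{"tx":1,"ty":-0.14,"tz":0,"rx":0,"ry":0,"rz":-0.98,"claw":60},{"tx":1,"ty":-0.05,"tz":0,"rx":0,"ry":0,"rz":-0.98,"claw":60}]'
python3 -m crank '[{"tx":1,"ty":0.04,"tz":0,"rx":0,"ry":0,"rz":-0.98,"claw":60},{"tx":1,"ty":0.13,"tz":0,"rx":0,"ry":0,"rz":-0.98,"claw":60},{"tx":1,"ty":0.22,"tz":0,"rx":0,"ry":0,"rz":-0.98,"claw":60},{"tx":1,"ty":0.31,"tz":0,"rx":0,"ry":0,"rz":-0.98,"claw":60},{"tx":0.99,"ty":0.39,"tz":0,"rx":0,"ry":0,"rz":-0.98,"claw":60}]'
python3 -m crank '[{"tx":0.95,"ty":0.48,"tz":0,"rx":0,"ry":0,"rz":-0.98,"claw":60},{"tx":0.91,"ty":0.56,"tz":0,"rx":0,"ry":0,"rz":-0.98,"claw":60},{"tx":0.86,"ty":0.64,"tz":0,"rx":0,"ry":0,"rz":0,"claw":60}]'
python3 -c "
from h import *
go(fr(0,-73.5),26)"
```

```text
clock: 0.52
tcp_pos: [338.8, -381.7, 205.2]
eef_rot: [[0.644, 0.765, -0.0], [0.765, -0.644, 0.0], [0.0, -0.0, -1.0]]
force: [0.9, -0.1, -0.6]
gripper_width: 63.8
gripper_force: 0.0
clock: 0.93
tcp_pos: [443.4, -268.2, 205.3]
eef_rot: [[0.268, 0.963, -0.0], [0.963, -0.268, 0.0], [0.0, -0.0, -1.0]]
force: [0.6, -0.8, 0.3]
gripper_width: 60.4
gripper_force: 0.0
clock: 1.18
tcp_pos: [508.5, -197.3, 205.2]
eef_rot: [[0.099, 0.995, -0.0], [0.995, -0.099, 0.0], [0.0, -0.0, -1.0]]
force: [0.5, 0.0, -0.0]
gripper_width: 59.8
gripper_force: 0.0
t 1.2 tcp [ 508.5 -197.3  205.2] yaw -5.68 F [ 0.5  0.  -0. ] w 59.8 0.0
   rz units 0.04  units now [0.27 0.22 5.97]  units after turn [0.27 0.21 5.97] tilt [-0.03  0.01]
```

```bash
python3 -m crank '[{"tx":0.27,"ty":0.21,"tz":0.9,"rx":0,"ry":0,"rz":0.04,"claw":60},{"tx":0,"ty":0,"tz":1,"rx":0,"ry":0,"rz":0,"claw":60},{"tx":0,"ty":0,"tz":1,"rx":0,"ry":0,"rz":0,"claw":60},{"tx":0,"ty":0,"tz":1,"rx":0,"ry":0,"rz":0,"claw":60},{"tx":0,"ty":0,"tz":0.8,"rx":0,"ry":0,"rz":0,"claw":60}]'
python3 - <<'E'
from h import *
go(fr(0,-73.5),26)
p,d=shot('scene','s1');q,e=shot('top','t1')
a=cv2.resize(p[170:320,200:380],None,fx=3.3,fy=3.3,interpolation=cv2.INTER_CUBIC);b=cv2.resize(q[145:280,275:420],None,fx=3,fy=3)
cv2.imwrite('pics/c1.png',a);print(a.shape)
E
```

```text
clock: 1.6
tcp_pos: [514.1, -190.8, 62.0]
eef_rot: [[0.108, 0.994, -0.002], [0.994, -0.108, 0.001], [0.001, -0.002, -1.0]]
force: [0.0, 0.2, -0.1]
gripper_width: 59.9
gripper_force: 0.0
t 1.6 tcp [ 514.1 -190.8   62. ] yaw -6.18 F [ 0.   0.2 -0.1] w 59.9 0.0
   rz units -0.06  units now [0.04 0.05 1.2 ]  units after turn [0.04 0.05 1.2 ] tilt [-0.11  0.05]
(495, 594, 3)
```

View pics/c1.png

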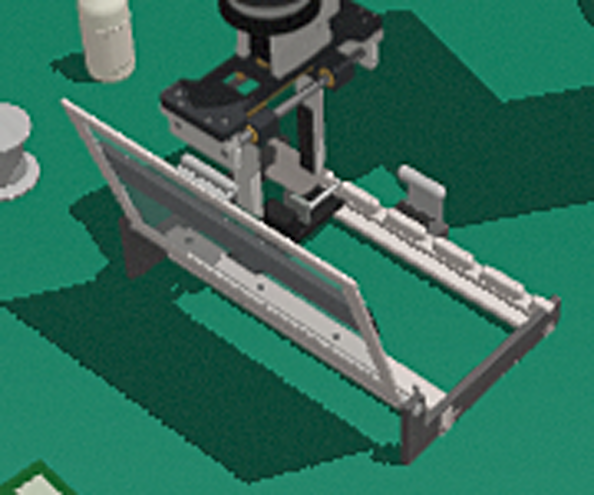

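The fingers straddle the grip (grey tab at crop (315,195), rear finger at (250,190)); going down to squeeze.

```bash
python3 -m crank '[{"tx":0.04,"ty":0.05,"tz":0.6,"rx":0,"ry":0,"rz":-0.05,"claw":60},{"tx":0,"ty":0,"tz":0.55,"rx":0,"ry":0,"rz":0,"claw":60},{"tx":0,"ty":0,"tz":0,"rx":0,"ry":0,"rz":0,"claw":20},{"tx":0,"ty":0,"tz":0,"rx":0,"ry":0,"rz":0,"claw":20},{"tx":0,"ty":0,"tz":0,"rx":0,"ry":0,"rz":0,"claw":20}]'
python3 -m crank '[{"tx":0,"ty":0,"tz":0,"rx":0,"ry":0,"rz":0,"claw":20},{"tx":0,"ty":0,"tz":0,"rx":0,"ry":0,"rz":0,"claw":20},{"tx":0,"ty":0,"tz":0,"rx":0,"ry":0,"rz":0,"claw":20},{"tx":0,"ty":0,"tz":0,"rx":0,"ry":0,"rz":0,"claw":20}]'
python3 -c "
from h import *
go(fr(0,126.5),26)"
```

```text
clock: 2.12
tcp_pos: [517.2, -190.7, 31.7]
eef_rot: [[0.104, 0.995, 0.002], [0.995, -0.104, -0.001], [-0.001, 0.002, -1.0]]
force: [0.3, 0.0, 0.0]
gripper_width: 43.1
gripper_force: 0.0
clock: 2.45
tcp_pos: [518.3, -190.7, 31.2]
eef_rot: [[0.104, 0.995, 0.005], [0.995, -0.104, -0.001], [-0.001, 0.005, -1.0]]
force: [11.2, -1.4, -5.1]
gripper_width: 25.0
gripper_force: 30.1
t 2.5 tcp [ 518.3 -190.7   31.2] yaw -5.96 F [11.2 -1.4 -5.1] w 25.0 30.1
   rz units -0.01  units now [ 6.69 -0.09  0.17]  units after turn [ 6.69 -0.09  0.17] tilt [ 0.27 -0.08]
```

```bash
python3 -m crank '[{"tx":0.3,"ty":0.05,"tz":0,"rx":0,"ry":0,"rz":0,"claw":20},{"tx":0.6,"ty":0.03,"tz":0,"rx":0,"ry":0,"rz":0,"claw":20},{"tx":0.6,"ty":0,"tz":0,"rx":0,"ry":0,"rz":0,"claw":20},{"tx":0.6,"ty":0,"tz":0,"rx":0,"ry":0,"rz":0,"claw":20},{"tx":0.6,"ty":0,"tz":0,"rx":0,"ry":0,"rz":0,"claw":20}]'
python3 -m crank '[{"tx":0.6,"ty":0,"tz":0,"rx":0,"ry":0,"rz":0,"claw":20},{"tx":0.6,"ty":0,"tz":0,"rx":0,"ry":0,"rz":0,"claw":20},{"tx":0.6,"ty":0,"tz":0,"rx":0,"ry":0,"rz":0,"claw":20},{"tx":0.6,"ty":0,"tz":0,"rx":0,"ry":0,"rz":0,"claw":20},{"tx":0.6,"ty":0,"tz":0,"rx":0,"ry":0,"rz":0,"claw":20}]'
python3 -m crank '[{"tx":0.6,"ty":0,"tz":0,"rx":0,"ry":0,"rz":0,"claw":20},{"tx":0.3,"ty":0,"tz":0,"rx":0,"ry":0,"rz":0,"claw":20},{"tx":0,"ty":0,"tz":0,"rx":0,"ry":0,"rz":0,"claw":20}]'
python3 -c "
from h import *
go(fr(0,126.5),31)"
```

```text
clock: 2.87
tcp_pos: [527.2, -109.3, 31.2]
eef_rot: [[0.104, 0.995, -0.0], [0.995, -0.104, -0.001], [-0.001, -0.0, -1.0]]
force: [-3.6, -2.5, 7.2]
gripper_width: 24.9
gripper_force: 30.1
clock: 3.28
tcp_pos: [536.8, -19.6, 31.2]
eef_rot: [[0.104, 0.995, 0.001], [0.995, -0.104, -0.0], [-0.0, 0.001, -1.0]]
force: [-1.8, -1.8, 6.6]
gripper_width: 25.3
gripper_force: 30.1
clock: 3.53
tcp_pos: [539.8, 8.4, 31.2]
eef_rot: [[0.102, 0.995, 0.001], [0.995, -0.102, 0.0], [0.0, 0.001, -1.0]]
force: [-2.8, 1.2, 6.5]
gripper_width: 25.2
gripper_force: 30.1
t 3.5 tcp [539.8   8.4  31.2] yaw -5.85 F [-2.8  1.2  6.5] w 25.2 30.1
   rz units 0.01  units now [ 0.01 -0.12  0.01]  units after turn [ 0.01 -0.12  0.01] tilt [0.06 0.02]
```

```bash
python3 -m crank '[{"tx":0,"ty":0,"tz":0,"rx":0,"ry":0,"rz":0,"claw":50},{"tx":0,"ty":0,"tz":0,"rx":0,"ry":0,"rz":0,"claw":50},{"tx":0,"ty":0,"tz":0,"rx":0,"ry":0,"rz":0,"claw":50},{"tx":0,"ty":0,"tz":0,"rx":0,"ry":0,"rz":0,"claw":50},{"tx":0,"ty":0,"tz":-1,"rx":0,"ry":0,"rz":0,"claw":50}]'
python3 -m crank '[{"tx":0,"ty":0,"tz":-1,"rx":0,"ry":0,"rz":0,"claw":50},{"tx":1,"ty":-0.6,"tz":-0.3,"rx":0,"ry":0,"rz":0,"claw":50},{"tx":1,"ty":-0.6,"tz":0,"rx":0,"ry":0,"rz":0,"claw":50},{"tx":1,"ty":-0.6,"tz":0,"rx":0,"ry":0,"rz":0,"claw":50},{"tx":1,"ty":-0.6,"tz":0,"rx":0,"ry":0,"rz":0,"claw":50}]'
python3 -m crank '[{"tx":1,"ty":-0.7,"tz":0,"rx":0,"ry":0,"rz":0,"claw":50},{"tx":1,"ty":-0.7,"tz":0,"rx":0,"ry":0,"rz":-0.7,"claw":50},{"tx":0,"ty":0,"tz":0,"rx":0,"ry":0,"rz":-0.7,"claw":50},{"tx":0,"ty":0,"tz":0,"rx":0,"ry":0,"rz":-0.67,"claw":50}]'
python3 - <<'E'
from h import *
go((445,202.5),8,4.5)
p,d=shot('scene','s2');q,e=shot('top','t2')
b=q[145:280,150:420];b=cv2.resize(b,None,fx=2.9,fy=2.9,interpolation=cv2.INTER_CUBIC);cv2.imwrite('pics/c2.png',b);print(b.shape)
E
```

```text
clock: 3.95
tcp_pos: [537.1, 6.7, 56.4]
eef_rot: [[0.104, 0.995, -0.007], [0.995, -0.104, 0.0], [-0.0, -0.007, -1.0]]
force: [-0.4, 0.2, -1.0]
gripper_width: 49.7
gripper_force: 0.0
clock: 4.37
tcp_pos: [479.7, 134.5, 99.8]
eef_rot: [[0.104, 0.995, 0.002], [0.995, -0.104, 0.0], [0.001, 0.002, -1.0]]
force: [0.2, 0.2, 0.4]
gripper_width: 50.1
gripper_force: 0.0
clock: 4.7
tcp_pos: [444.0, 199.0, 99.6]
eef_rot: [[-0.083, 0.997, 0.001], [0.997, 0.083, 0.001], [0.0, 0.001, -1.0]]
force: [0.6, -1.1, -0.0]
gripper_width: 50.0
gripper_force: 0.0
t 4.7 tcp [444.  199.   99.6] yaw 4.76 F [ 0.6 -1.1 -0. ] w 50.0 0.0
   rz units 0.05  units now [0.11 0.04 3.05]  units after turn [0.11 0.04 3.05] tilt [0.07 0.03]
(392, 783, 3)
```

View pics/c2.png

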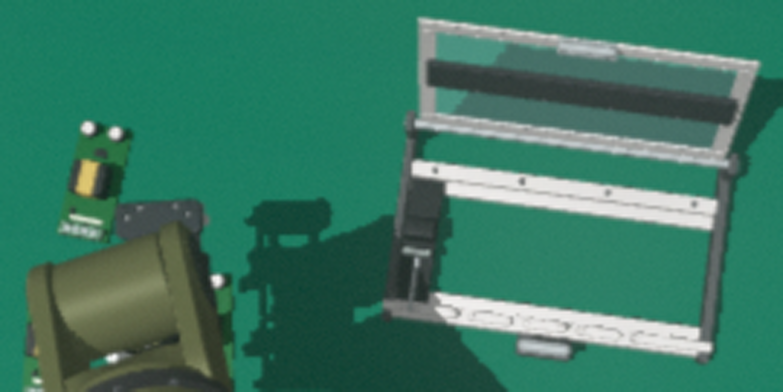

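The stop sits open at the far end (418,225), and board 3 lies under the gripper. Descend and grasp.

```bash
python3 -m crank '[{"tx":0.1,"ty":0.04,"tz":0.8,"rx":0,"ry":0,"rz":0.05,"claw":50},{"tx":0,"ty":0,"tz":0.8,"rx":0,"ry":0,"rz":0,"claw":50},{"tx":0,"ty":0,"tz":0.8,"rx":0,"ry":0,"rz":0,"claw":50},{"tx":0,"ty":0,"tz":0.65,"rx":0,"ry":0,"rz":0,"claw":50},{"tx":0,"ty":0,"tz":0,"rx":0,"ry":0,"rz":0,"claw":50}]'
python3 -m crank '[{"tx":0,"ty":0,"tz":0,"rx":0,"ry":0,"rz":0,"claw":20},{"tx":0,"ty":0,"tz":0,"rx":0,"ry":0,"rz":0,"claw":20},{"tx":0,"ty":0,"tz":0,"rx":0,"ry":0,"rz":0,"claw":20},{"tx":0,"ty":0,"tz":0,"rx":0,"ry":0,"rz":0,"claw":20},{"tx":0,"ty":0,"tz":0,"rx":0,"ry":0,"rz":0,"claw":20}]'
python3 -m crank '[{"tx":0,"ty":0,"tz":0,"rx":0,"ry":0,"rz":0,"claw":20},{"tx":0,"ty":0,"tz":-1,"rx":0,"ry":0,"rz":0,"claw":20},{"tx":0,"ty":0,"tz":-1,"rx":0,"ry":0,"rz":0,"claw":20},{"tx":0,"ty":0,"tz":-1,"rx":0,"ry":0,"rz":0,"claw":20},{"tx":0,"ty":0,"tz":0,"rx":0,"ry":0,"rz":0,"claw":20}]'
python3 -c "
from h import *
go(fr(0,-115),100)"
```

```text
clock: 5.22
tcp_pos: [444.6, 199.5, 4.9]
eef_rot: [[-0.069, 0.998, -0.003], [0.998, 0.069, -0.001], [-0.001, -0.004, -1.0]]
force: [-0.6, -0.4, 0.4]
gripper_width: 49.5
gripper_force: 0.0
clock: 5.63
tcp_pos: [446.3, 200.5, 8.7]
eef_rot: [[-0.072, 0.997, 0.002], [0.997, 0.072, 0.001], [0.0, 0.002, -1.0]]
force: [-1.5, -1.6, 7.7]
gripper_width: 29.8
gripper_force: 30.0
clock: 6.05
tcp_pos: [448.0, 201.2, 103.1]
eef_rot: [[-0.072, 0.997, 0.008], [0.997, 0.072, 0.003], [0.002, 0.008, -1.0]]
force: [0.1, -0.3, -1.1]
gripper_width: 29.7
gripper_force: 30.0
t 6.0 tcp [448.  201.2 103.1] yaw 4.14 F [ 0.1 -0.3 -1.1] w 29.7 30.0
   rz units 2.01  units now [-14.53   1.07   0.08]  units after turn [-14.12   3.59   0.1 ] tilt [0.46 0.17]
```

```bash
python3 -m crank '[{"tx":0,"ty":0,"tz":0,"rx":0,"ry":0,"rz":0.7,"claw":20},{"tx":0,"ty":0,"tz":0,"rx":0,"ry":0,"rz":0.7,"claw":20},{"tx":0,"ty":0,"tz":0,"rx":0,"ry":0,"rz":0.61,"claw":20},{"tx":-0.9,"ty":0.24,"tz":0,"rx":0,"ry":0,"rz":0,"claw":20},{"tx":-0.95,"ty":0.24,"tz":0,"rx":0,"ry":0,"rz":0,"claw":20}]'
python3 -m crank '[{"tx":-0.95,"ty":0.24,"tz":0,"rx":0,"ry":0,"rz":0,"claw":20},{"tx":-0.95,"ty":0.24,"tz":0,"rx":0,"ry":0,"rz":0,"claw":20},{"tx":-0.95,"ty":0.24,"tz":0,"rx":0,"ry":0,"rz":0,"claw":20},{"tx":-0.95,"ty":0.24,"tz":0,"rx":0,"ry":0,"rz":0,"claw":20},{"tx":-0.95,"ty":0.24,"tz":0,"rx":0,"ry":0,"rz":0,"claw":20}]'
python3 -m crank '[{"tx":-0.95,"ty":0.24,"tz":0,"rx":0,"ry":0,"rz":0,"claw":20},{"tx":-0.95,"ty":0.24,"tz":0,"rx":0,"ry":0,"rz":0,"claw":20},{"tx":-0.95,"ty":0.24,"tz":0,"rx":0,"ry":0,"rz":0,"claw":20},{"tx":-0.95,"ty":0.24,"tz":0,"rx":0,"ry":0,"rz":0,"claw":20},{"tx":-0.95,"ty":0.24,"tz":0,"rx":0,"ry":0,"rz":0,"claw":20}]'
python3 -m crank '[{"tx":-0.95,"ty":0.24,"tz":0,"rx":0,"ry":0,"rz":0,"claw":20},{"tx":-0.8,"ty":0.2,"tz":0,"rx":0,"ry":0,"rz":0,"claw":20},{"tx":0,"ty":0,"tz":0,"rx":0,"ry":0,"rz":0,"claw":20}]'
python3 - <<'E'
from h import *
go(fr(0,-115),23)
p,d=shot('scene','s3')
b=cv2.resize(p[170:320,200:380],None,fx=4,fy=4,interpolation=cv2.INTER_CUBIC);cv2.imwrite('pics/c3.png',b);print(b.shape)
E
```

```text
clock: 6.47
tcp_pos: [454.0, 143.7, 97.3]
eef_rot: [[0.101, 0.995, 0.0], [0.995, -0.101, 0.0], [0.0, 0.0, -1.0]]
force: [0.1, 0.1, -1.6]
gripper_width: 29.6
gripper_force: 30.0
clock: 6.88
tcp_pos: [475.3, -3.3, 97.4]
eef_rot: [[0.103, 0.995, 0.0], [0.995, -0.103, -0.0], [0.0, 0.0, -1.0]]
force: [0.6, 1.2, -2.1]
gripper_width: 29.9
gripper_force: 30.0
clock: 7.3
tcp_pos: [496.4, -148.8, 97.3]
eef_rot: [[0.103, 0.995, 0.0], [0.995, -0.103, -0.0], [-0.0, 0.0, -1.0]]
force: [-0.2, 0.7, -1.7]
gripper_width: 29.7
gripper_force: 30.0
clock: 7.55
tcp_pos: [504.4, -204.5, 97.2]
eef_rot: [[0.106, 0.994, 0.0], [0.994, -0.106, -0.001], [-0.001, 0.001, -1.0]]
force: [0.5, -0.3, -2.6]
gripper_width: 30.0
gripper_force: 30.0
t 7.5 tcp [ 504.4 -204.5   97.2] yaw -6.08 F [ 0.5 -0.3 -2.6] w 30.0 30.0
   rz units -0.04  units now [-0.86  0.33  2.47]  units after turn [-0.86  0.33  2.47] tilt [ 0.03 -0.05]
(600, 720, 3)
```

View pics/c3.png

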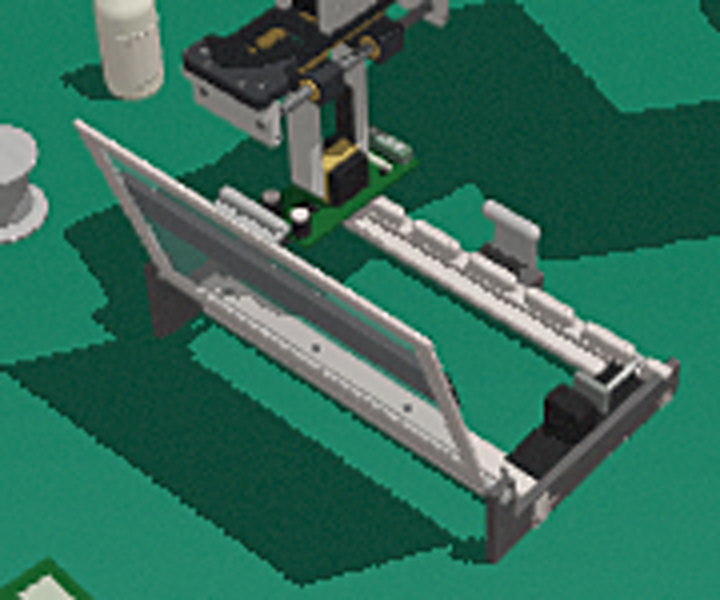

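```bash
cat >> h.py <<'E'
def intool(u,v,z,cam='scene'):
    s=bot.sense();R=np.array(s['eef_rot']);return np.round((R.T@(onplane(cam,u,v,z)-s['tcp_pos']))[:2],1)
E
python3 - <<'E'
from h import *
C=lambda x,y,z:intool(200+(x+.5)/4-.5,170+(y+.5)/4-.5,z)
print('caps',C(302,214,107.5),C(272,197,107.5),'term',C(392,143,101.5),'corners',C(310,243,91.5),C(422,157,91.5))
E
```

```text
caps [19.5 48.3] [-6.1 49.3] term [ 12.7 -44.8] corners [29.7 52.8] [ 29.5 -55.6]
```

```bash
python3 -m crank '[{"tx":-0.89,"ty":0.38,"tz":0.3,"rx":0,"ry":0,"rz":-0.03,"claw":20},{"tx":0,"ty":0,"tz":0.7,"rx":0,"ry":0,"rz":0,"claw":20},{"tx":0,"ty":0,"tz":0.6,"rx":0,"ry":0,"rz":0,"claw":20},{"tx":0,"ty":0,"tz":0.4,"rx":0,"ry":0,"rz":0,"claw":20},{"tx":0,"ty":0,"tz":0,"rx":0,"ry":0,"rz":0,"claw":20}]'
python3 -c "
from h import *
go(fr(1.4,-116),23)"
```

```text
clock: 8.02
tcp_pos: [511.6, -227.3, 35.0]
eef_rot: [[0.1, 0.995, -0.004], [0.995, -0.1, 0.002], [0.002, -0.004, -1.0]]
force: [-1.0, -0.1, -2.1]
gripper_width: 29.8
gripper_force: 30.0
t 8.0 tcp [ 511.6 -227.3   35. ] yaw -5.72 F [-1.  -0.1 -2.1] w 29.8 30.0
   rz units 0.04  units now [-0.17  0.06  0.4 ]  units after turn [-0.16  0.05  0.4 ] tilt [-0.21  0.12]
```

```bash
python3 -m crank '[{"tx":-0.12,"ty":0.05,"tz":0,"rx":0,"ry":0,"rz":0.04,"claw":20},{"tx":0,"ty":0,"tz":0.2,"rx":0,"ry":0,"rz":0,"claw":20},{"tx":0,"ty":0,"tz":0.15,"rx":0,"ry":0,"rz":0,"claw":20},{"tx":0,"ty":0,"tz":0,"rx":0,"ry":0,"rz":0,"claw":20}]'
python3 -c "
from h import *
go(fr(1.4,-116),23)
s,d=shot('scene','s4')"
```

```text
clock: 8.35
tcp_pos: [514.7, -232.9, 28.4]
eef_rot: [[0.104, 0.995, 0.002], [0.995, -0.104, -0.002], [-0.001, 0.002, -1.0]]
force: [-5.0, -0.6, 8.6]
gripper_width: 31.3
gripper_force: 30.1
t 8.3 tcp [ 514.7 -232.9   28.4] yaw -5.96 F [-5.  -0.6  8.6] w 31.3 30.1
   rz units -0.01  units now [ 0.01 -0.07  0.18]  units after turn [ 0.01 -0.06  0.18] tilt [ 0.12 -0.09]
```

Run:
```python
import cv2
p=cv2.imread('pics/s4.png');b=cv2.resize(p[190:290,215:325],None,fx=6,fy=6,interpolation=cv2.INTER_CUBIC);cv2.imwrite('pics/c4.png',b)
```

```text
(no output)
```

View pics/c4.png

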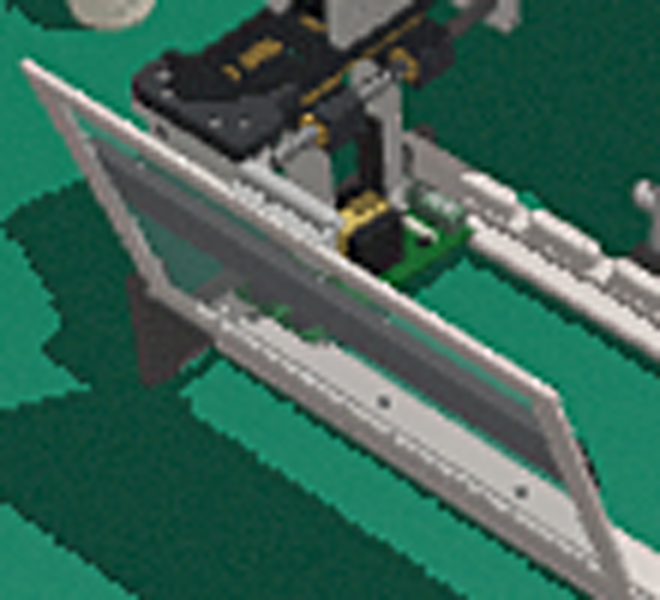

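Run:
```python
from h import *
def F(x,y,z):
    w=onplane('scene',215+(x+.5)/6-.5,190+(y+.5)/6-.5,z)[:2]-O;return np.round([w@ex,w@ey],1)
print('front corner',F(471,232,17),F(471,232,23),'rear corner',F(325,338,17),F(325,338,23),F(325,338,29))
print('lip front inner pts',F(600,318,30),F(466,222,30))
c=bot.get_calibration('scene')
for X in((58,-115,26),(58,-60,26),(-58,-60,30),(-58,-60,14),(-58,-90,14),(58,-60,14)):
    q=fr(*X[:2]);u,v=pix('scene',(*q,X[2]));print(X,round((u+.5-215)*6-.5),round((v+.5-190)*6-.5))
```

```text
front corner [-45.9 -85.8] [-41.4 -81.4] rear corner [ 47.  -89.5] [ 51.  -85.1] [ 55.  -80.8]
lip front inner pts [-32.3   4.1] [-39.5 -82.5]
(58, -115, 26) 265 311
(58, -60, 26) 355 369
(-58, -60, 30) 530 223
(-58, -60, 14) 530 248
(-58, -90, 14) 482 219
(58, -60, 14) 356 387
```

```bash
python3 -m crank '[{"tx":0,"ty":0,"tz":0,"rx":0,"ry":0,"rz":0,"claw":20},{"tx":0,"ty":0,"tz":0,"rx":0,"ry":0,"rz":0,"claw":20},{"tx":0,"ty":0,"tz":0,"rx":0,"ry":0,"rz":0,"claw":20}]'
python3 - <<'E'
from h import *
go(fr(1.4,-116),23)
p,d=shot('scene','s5')
# height of transformer top / board via depth
c=bot.get_calibration('scene')
for n,(x,y) in dict(xf=(370,205),front=(440,240),brd=(405,262),term=(440,208),rail=(560,300),tooth=(575,225)).items():
    print(n,world('scene',d,round(215+x/6),round(190+y/6),1).round(1), [round(float(k),1) for k in ((world('scene',d,round(215+x/6),round(190+y/6),1)[:2]-O)@ex,(world('scene',d,round(215+x/6),round(190+y/6),1)[:2]-O)@ey)])
E
```

```text
clock: 8.65
tcp_pos: [514.7, -232.9, 28.6]
eef_rot: [[0.104, 0.995, 0.002], [0.995, -0.104, -0.002], [-0.001, 0.002, -1.0]]
force: [-4.9, -0.5, 7.2]
gripper_width: 30.9
gripper_force: 29.9
t 8.7 tcp [ 514.7 -232.9   28.6] yaw -5.96 F [-4.9 -0.5  7.2] w 30.9 29.9
   rz units -0.01  units now [ 0.01 -0.07  0.19]  units after turn [ 0.01 -0.07  0.19] tilt [ 0.13 -0.09]
xf [ 507.6 -221.6   50.4] [-4.9, -105.8]
front [ 482.8 -204.5   17.4] [-31.3, -91.4]
brd [ 507.6 -206.3   21. ] [-6.5, -90.6]
term [ 474.5 -210.2   26.9] [-38.9, -98.0]
rail [ 4.69e+02 -1.47e+02 -3.00e-01] [-50.9, -35.6]
tooth [ 445.6 -153.1   23.7] [-73.5, -44.1]
```

Run:
```python
from h import *
c=bot.get_calibration('top');d=np.load('pics/t2.npy');R=np.array(c['R']);t=np.array(c['t'])
v,u=np.mgrid[0:480,0:640];P=np.stack([(u-c['cx'])/c['fx']*d,(v-c['cy'])/c['fy']*d,d],-1)-t
W=P@R; q=W[...,:2]-O; fx=q@ex; fy=q@ey; z=W[...,2]
ok=(d>0)&(abs(fy)<160)&(abs(fx)<110)
for y0 in(-100,-50,0,50):
    m=ok&(abs(fy-y0)<1.2); i=np.argsort(fx[m]); print(y0,[(round(float(a)),round(float(b))) for a,b in zip(fx[m][i],z[m][i]) if abs(b)>5 and abs(a)<80])
# rear rail and ends
for x0 in(-64,64,0): 
    m=ok&(abs(fx-x0)<1.2)&((abs(fy)>125)); i=np.argsort(fy[m]); print('x',x0,[(round(float(a)),round(float(b))) for a,b in zip(fy[m][i],z[m][i]) if b>5])
```

```text
-100 [(-77, -9), (-73, 20), (-71, 24), (-66, 32), (-63, 28), (-60, 22), (-52, 15), (-49, 17), (-40, 5), (2, -11), (3, 5), (46, 14), (49, 14), (55, 7), (56, 20), (58, 26), (61, 25), (63, 27), (66, 22), (69, 27), (79, -7)]
-50 [(-74, 7), (-72, 24), (-67, 23), (-65, 33), (-62, 33), (-58, 12), (-56, 19), (-53, 16), (-50, 12), (-35, -6), (-13, -8), (-11, 7), (-7, -6), (39, -5), (44, 19), (48, 9), (51, 12), (53, 16), (55, 18), (57, 22), (59, 30), (62, 28), (65, 28), (68, 23), (70, 26), (79, 6)]
0 [(-76, 24), (-70, 21), (-69, 31), (-66, 34), (-64, 34), (-59, 16), (-57, 19), (-54, 15), (-51, 13), (-49, 18), (-36, -6), (-30, -8), (36, -6), (40, 6), (47, 9), (49, 14), (52, 14), (56, 26), (56, 7), (58, 27), (60, 29), (64, 25), (68, 18), (69, 26)]
50 [(-73, 6), (-71, 18), (-70, 28), (-67, 31), (-64, 23), (-62, 36), (-55, 15), (-53, 17), (-50, 13), (8, 5), (49, 12), (51, 12), (54, 10), (57, 12), (57, 26), (60, 23), (62, 29), (67, 31), (76, -5), (79, -7)]
x -64 [(-159, 7), (-148, 32), (-146, 27), (-144, 38), (-142, 31), (-140, 28), (-137, 32), (-135, 27), (-132, 28), (-130, 29), (125, 28), (128, 26), (131, 15), (133, 25), (138, 32), (141, 32), (143, 35), (147, 26), (149, 29)]
x 64 [(-149, 32), (-147, 29), (-144, 27), (-142, 26), (-141, 30), (-139, 25), (-134, 21), (-134, 26), (-131, 26), (-129, 21), (-125, 27), (126, 26), (130, 15), (132, 22), (140, 29), (142, 28), (145, 29), (148, 27)]
x 0 [(-150, 22), (-148, 35), (-146, 27), (-143, 34), (-140, 12), (-140, 33), (128, 44), (130, 50), (133, 39), (136, 43), (138, 46), (143, 12), (147, 26), (154, 6)]
```

The depth shows the board rests with its rear edge on the rear lip (too far +x by about 4 mm). I'll lift, shift forward and lower again.

```bash
sed -i 's/O=np.array(\[523.3,-116.8\])/O=np.array([522.5,-116.7])/' h.py
python3 -m crank '[{"tx":0,"ty":0,"tz":-0.4,"rx":0,"ry":0,"rz":0,"claw":20},{"tx":0,"ty":-0.16,"tz":0,"rx":0,"ry":0,"rz":0,"claw":20},{"tx":0,"ty":0,"tz":0,"rx":0,"ry":0,"rz":0,"claw":20},{"tx":0,"ty":0,"tz":0.2,"rx":0,"ry":0,"rz":0,"claw":20},{"tx":0,"ty":0,"tz":0.2,"rx":0,"ry":0,"rz":0,"claw":20}]'
python3 -m crank '[{"tx":0,"ty":0,"tz":0,"rx":0,"ry":0,"rz":0,"claw":20},{"tx":0,"ty":0,"tz":0,"rx":0,"ry":0,"rz":0,"claw":20}]'
python3 -c "
from h import *
go(fr(-0.5,-116),23)"
```

```text
clock: 9.12
tcp_pos: [509.3, -231.8, 26.6]
eef_rot: [[0.104, 0.995, 0.0], [0.995, -0.104, -0.0], [-0.0, 0.0, -1.0]]
force: [-0.2, -0.4, -2.3]
gripper_width: 30.1
gripper_force: 29.5
clock: 9.28
tcp_pos: [508.9, -231.6, 26.0]
eef_rot: [[0.104, 0.995, -0.001], [0.995, -0.104, 0.001], [0.001, -0.001, -1.0]]
force: [0.7, 0.7, -1.3]
gripper_width: 30.4
gripper_force: 29.5
t 9.3 tcp [ 508.9 -231.6   26. ] yaw -5.95 F [ 0.7  0.7 -1.3] w 30.4 29.5
   rz units -0.01  units now [-0.01  0.04  0.1 ]  units after turn [-0.01  0.04  0.1 ] tilt [-0.08  0.04]
```

```bash
python3 -m crank '[{"tx":0,"ty":0.03,"tz":0.06,"rx":0,"ry":0,"rz":0,"claw":20},{"tx":0,"ty":0,"tz":0.05,"rx":0,"ry":0,"rz":0,"claw":20},{"tx":0,"ty":0,"tz":0,"rx":0,"ry":0,"rz":0,"claw":20}]'
python3 -m crank '[{"tx":0,"ty":0,"tz":0.05,"rx":0,"ry":0,"rz":0,"claw":20},{"tx":0,"ty":0,"tz":0,"rx":0,"ry":0,"rz":0,"claw":20}]'
python3 -c "
from h import *
go(fr(-0.5,-116),23)"
```

```text
clock: 9.53
tcp_pos: [510.3, -232.0, 23.5]
eef_rot: [[0.104, 0.995, 0.0], [0.995, -0.104, -0.0], [-0.0, 0.0, -1.0]]
force: [0.1, -0.4, -1.8]
gripper_width: 30.0
gripper_force: 29.7
clock: 9.7
tcp_pos: [510.3, -232.0, 22.2]
eef_rot: [[0.104, 0.995, 0.0], [0.995, -0.104, -0.0], [-0.0, 0.0, -1.0]]
force: [0.8, -0.5, 0.7]
gripper_width: 30.2
gripper_force: 29.9
t 9.7 tcp [ 510.3 -232.    22.2] yaw -5.95 F [ 0.8 -0.5  0.7] w 30.2 29.9
   rz units -0.01  units now [-0.   -0.01 -0.03]  units after turn [-0.   -0.01 -0.03] tilt [ 0.02 -0.01]
```

```bash
python3 -m crank '[{"tx":0,"ty":0,"tz":0,"rx":0,"ry":0,"rz":0,"claw":50},{"tx":0,"ty":0,"tz":0,"rx":0,"ry":0,"rz":0,"claw":50},{"tx":0,"ty":0,"tz":0,"rx":0,"ry":0,"rz":0,"claw":50},{"tx":0,"ty":0,"tz":-0.7,"rx":0,"ry":0,"rz":0,"claw":50},{"tx":0,"ty":0,"tz":-1,"rx":0,"ry":0,"rz":0,"claw":50}]'
python3 -m crank '[{"tx":0.3,"ty":0,"tz":-1,"rx":0,"ry":0,"rz":0,"claw":50},{"tx":0.9,"ty":-0.22,"tz":0,"rx":0,"ry":0,"rz":0,"claw":50},{"tx":0.95,"ty":-0.22,"tz":0,"rx":0,"ry":0,"rz":0,"claw":50},{"tx":0.95,"ty":-0.22,"tz":0,"rx":0,"ry":0,"rz":0,"claw":50},{"tx":0.95,"ty":-0.22,"tz":0,"rx":0,"ry":0,"rz":0,"claw":50}]'
python3 -m crank '[{"tx":0.95,"ty":-0.22,"tz":0,"rx":0,"ry":0,"rz":0,"claw":50},{"tx":0.95,"ty":-0.22,"tz":0,"rx":0,"ry":0,"rz":0,"claw":50},{"tx":0.95,"ty":-0.22,"tz":0,"rx":0,"ry":0,"rz":0,"claw":50},{"tx":0.95,"ty":-0.22,"tz":0,"rx":0,"ry":0,"rz":0,"claw":50},{"tx":0.95,"ty":-0.22,"tz":0,"rx":0,"ry":0,"rz":0,"claw":50}]'
python3 -m crank '[{"tx":0.95,"ty":-0.22,"tz":0,"rx":0,"ry":0,"rz":0,"claw":50},{"tx":0.95,"ty":-0.22,"tz":0,"rx":0,"ry":0,"rz":0,"claw":50},{"tx":0.95,"ty":-0.22,"tz":0,"rx":0,"ry":0,"rz":0,"claw":50},{"tx":0.95,"ty":-0.22,"tz":0,"rx":0,"ry":0,"rz":0,"claw":50},{"tx":0.95,"ty":-0.22,"tz":0,"rx":0,"ry":0,"rz":0,"claw":50}]'
python3 - <<'E'
from h import *
go((433,345.5),8,1)
q,e=shot('top','t6');p,e=shot('scene','s6')
b=np.hstack([cv2.resize(q[170:300,140:240],(400,520),interpolation=cv2.INTER_CUBIC),cv2.resize(q[190:280,340:410],(400,514),interpolation=cv2.INTER_CUBIC)[:514].copy() if 0 else cv2.resize(q[185:276,335:405],(400,520),interpolation=cv2.INTER_CUBIC)]);cv2.imwrite('pics/c6.png',b);print(b.shape)
E
```

```text
clock: 10.12
tcp_pos: [508.8, -231.2, 71.5]
eef_rot: [[0.104, 0.995, -0.004], [0.995, -0.104, 0.002], [0.002, -0.005, -1.0]]
force: [-0.1, -0.8, -0.5]
gripper_width: 49.7
gripper_force: 0.0
clock: 10.53
tcp_pos: [496.1, -107.2, 103.3]
eef_rot: [[0.104, 0.995, 0.0], [0.995, -0.104, -0.0], [-0.0, 0.0, -1.0]]
force: [0.2, -0.4, 0.0]
gripper_width: 49.9
gripper_force: 0.0
clock: 10.95
tcp_pos: [478.1, 38.1, 103.3]
eef_rot: [[0.104, 0.995, 0.0], [0.995, -0.104, -0.0], [0.0, 0.0, -1.0]]
force: [0.2, -0.7, 0.2]
gripper_width: 49.8
gripper_force: 0.0
clock: 11.37
tcp_pos: [460.0, 183.4, 103.3]
eef_rot: [[0.104, 0.995, 0.0], [0.995, -0.104, 0.0], [0.0, 0.0, -1.0]]
force: [0.1, -0.6, -0.1]
gripper_width: 50.1
gripper_force: 0.0
t 11.4 tcp [460.  183.4 103.3] yaw -5.95 F [ 0.1 -0.6 -0.1] w 50.1 0.0
   rz units -1.39  units now [ 5.28 -1.46  3.18]  units after turn [ 5.42 -0.81  3.18] tilt [0.02 0.  ]
(520, 800, 3)
```

View pics/c6.png

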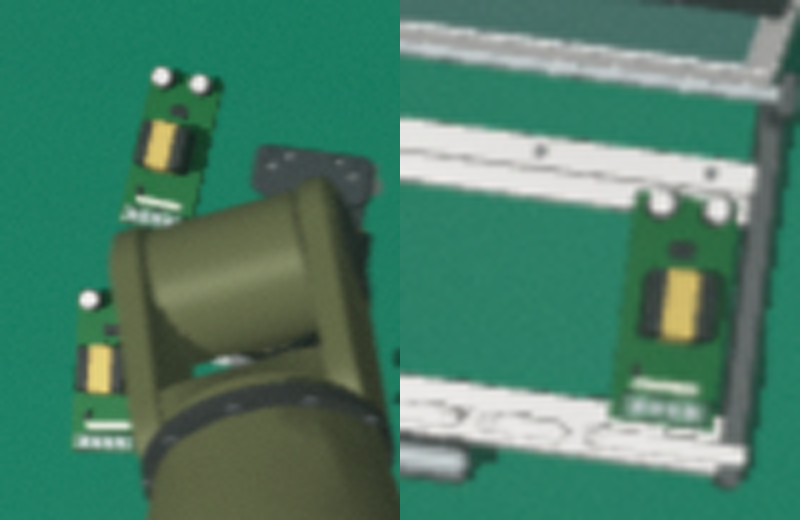

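Run:
```python
from h import *
def F(x,y,z):
    w=onplane('top',335+(x-400+.5)/5.714-.5,185+(y+.5)/5.714-.5,z)[:2]-O;return np.round([w@ex,w@ey],1)
print('xf',F(682,303,45),'term',F(663,409,27),'caps',F(662,202,33),F(718,210,33))
G=lambda x,y,z:onplane('top',140+(x+.5)/4-.5,170+(y+.5)/4-.5,z)[:2].round(1)
print('b2',G(99,368,31),'b1',G(164,146,31),'caps1',G(161,76,19),G(200,84,19),'term1',G(152,213,13))
```

```text
xf [  -0.3 -112.3] term [ -48.  -111.2] caps [ 46.6 -98.8] [  46.3 -124.9]
b2 [433.  346.5] b1 [582.  311.7] caps1 [631.5 319.3] [626.7 292.8] term1 [539.2 321.9]
```

```bash
python3 -m crank '[{"tx":0.9,"ty":-0.25,"tz":0,"rx":0,"ry":0,"rz":-0.7,"claw":50},{"tx":0.9,"ty":-0.2,"tz":0,"rx":0,"ry":0,"rz":-0.69,"claw":50},{"tx":0.9,"ty":-0.13,"tz":0,"rx":0,"ry":0,"rz":0,"claw":50},{"tx":0.9,"ty":-0.13,"tz":0,"rx":0,"ry":0,"rz":0,"claw":50},{"tx":0.9,"ty":-0.13,"tz":0,"rx":0,"ry":0,"rz":0,"claw":50}]'
python3 -m crank '[{"tx":0.9,"ty":-0.13,"tz":0,"rx":0,"ry":0,"rz":0,"claw":50},{"tx":0,"ty":0,"tz":0,"rx":0,"ry":0,"rz":0,"claw":50},{"tx":0,"ty":0,"tz":0,"rx":0,"ry":0,"rz":0,"claw":50}]'
python3 - <<'E'
from h import *
go((433,348.5),8,1)
E
```

```text
clock: 11.88
tcp_pos: [437.7, 318.2, 103.2]
eef_rot: [[-0.017, 1.0, -0.0], [1.0, 0.017, -0.0], [-0.0, -0.0, -1.0]]
force: [-0.2, -0.6, 0.3]
gripper_width: 50.0
gripper_force: 0.0
clock: 12.13
tcp_pos: [433.3, 344.7, 102.9]
eef_rot: [[-0.019, 1.0, -0.0], [1.0, 0.019, -0.0], [-0.0, -0.0, -1.0]]
force: [-0.4, -0.3, -0.7]
gripper_width: 50.3
gripper_force: 0.0
t 12.1 tcp [433.3 344.7 102.9] yaw 1.09 F [-0.4 -0.3 -0.7] w 50.3 0.0
   rz units 0.02  units now [ 0.13 -0.01  3.16]  units after turn [ 0.13 -0.01  3.16] tilt [-0.02 -0.02]
```

```bash
python3 -m crank '[{"tx":0.13,"ty":0,"tz":0.8,"rx":0,"ry":0,"rz":0,"claw":50},{"tx":0,"ty":0,"tz":0.9,"rx":0,"ry":0,"rz":0,"claw":50},{"tx":0,"ty":0,"tz":0.8,"rx":0,"ry":0,"rz":0,"claw":50},{"tx":0,"ty":0,"tz":0.65,"rx":0,"ry":0,"rz":0,"claw":50},{"tx":0,"ty":0,"tz":0,"rx":0,"ry":0,"rz":0,"claw":50}]'
python3 -m crank '[{"tx":0,"ty":0,"tz":0,"rx":0,"ry":0,"rz":0,"claw":20},{"tx":0,"ty":0,"tz":0,"rx":0,"ry":0,"rz":0,"claw":20},{"tx":0,"ty":0,"tz":0,"rx":0,"ry":0,"rz":0,"claw":20},{"tx":0,"ty":0,"tz":0,"rx":0,"ry":0,"rz":0,"claw":20},{"tx":0,"ty":0,"tz":0,"rx":0,"ry":0,"rz":0,"claw":20}]'
python3 -m crank '[{"tx":0,"ty":0,"tz":0,"rx":0,"ry":0,"rz":0,"claw":20},{"tx":0,"ty":0,"tz":-1,"rx":0,"ry":0,"rz":0,"claw":20},{"tx":0,"ty":0,"tz":-1,"rx":0,"ry":0,"rz":0,"claw":20},{"tx":0,"ty":0,"tz":-1,"rx":0,"ry":0,"rz":0,"claw":20},{"tx":0,"ty":0,"tz":0,"rx":0,"ry":0,"rz":0,"claw":20}]'
python3 -c "
from h import *
go(fr(-0.5,-60),100)"
```

```text
clock: 12.55
tcp_pos: [432.2, 345.8, 5.2]
eef_rot: [[-0.016, 1.0, -0.005], [1.0, 0.016, -0.004], [-0.003, -0.005, -1.0]]
force: [-0.7, -0.2, -1.4]
gripper_width: 49.9
gripper_force: 0.0
clock: 12.97
tcp_pos: [434.1, 348.6, 10.1]
eef_rot: [[-0.017, 1.0, 0.002], [1.0, 0.017, 0.001], [0.001, 0.002, -1.0]]
force: [-0.7, -3.0, 7.3]
gripper_width: 29.6
gripper_force: 30.0
clock: 13.38
tcp_pos: [435.4, 350.0, 104.9]
eef_rot: [[-0.018, 1.0, 0.007], [1.0, 0.018, 0.005], [0.005, 0.007, -1.0]]
force: [0.6, 0.9, -0.6]
gripper_width: 30.0
gripper_force: 30.0
t 13.4 tcp [435.4 350.  104.9] yaw 1.01 F [ 0.6  0.9 -0.6] w 30.0 30.0
   rz units 1.38  units now [-17.59   2.37   0.09]  units after turn [-17.17   4.47   0.16] tilt [0.42 0.3 ]
```

```bash
python3 -m crank '[{"tx":-0.5,"ty":0.1,"tz":0,"rx":0,"ry":0,"rz":0.7,"claw":20},{"tx":-0.9,"ty":0.2,"tz":0,"rx":0,"ry":0,"rz":0.68,"claw":20},{"tx":-0.95,"ty":0.25,"tz":0,"rx":0,"ry":0,"rz":0,"claw":20},{"tx":-0.95,"ty":0.25,"tz":0,"rx":0,"ry":0,"rz":0,"claw":20},{"tx":-0.95,"ty":0.25,"tz":0,"rx":0,"ry":0,"rz":0,"claw":20}]'
python3 -m crank '[{"tx":-0.95,"ty":0.25,"tz":0,"rx":0,"ry":0,"rz":0,"claw":20},{"tx":-0.95,"ty":0.25,"tz":0,"rx":0,"ry":0,"rz":0,"claw":20},{"tx":-0.95,"ty":0.25,"tz":0,"rx":0,"ry":0,"rz":0,"claw":20},{"tx":-0.95,"ty":0.25,"tz":0,"rx":0,"ry":0,"rz":0,"claw":20},{"tx":-0.95,"ty":0.25,"tz":0,"rx":0,"ry":0,"rz":0,"claw":20}]'
python3 -m crank '[{"tx":-0.95,"ty":0.25,"tz":0,"rx":0,"ry":0,"rz":0,"claw":20},{"tx":-0.95,"ty":0.25,"tz":0,"rx":0,"ry":0,"rz":0,"claw":20},{"tx":-0.95,"ty":0.25,"tz":0,"rx":0,"ry":0,"rz":0,"claw":20},{"tx":-0.95,"ty":0.25,"tz":0,"rx":0,"ry":0,"rz":0,"claw":20},{"tx":-0.95,"ty":0.25,"tz":0,"rx":0,"ry":0,"rz":0,"claw":20}]'
python3 -m crank '[{"tx":-0.95,"ty":0.25,"tz":0,"rx":0,"ry":0,"rz":0,"claw":20},{"tx":-0.6,"ty":0.1,"tz":0,"rx":0,"ry":0,"rz":0,"claw":20},{"tx":0,"ty":0,"tz":0,"rx":0,"ry":0,"rz":0,"claw":20},{"tx":0,"ty":0,"tz":0,"rx":0,"ry":0,"rz":0,"claw":20}]'
python3 - <<'E'
from h import *
go(fr(-0.5,-60),23)
p,d=shot('scene','s7')
b=cv2.resize(p[170:320,200:380],None,fx=4,fy=4,interpolation=cv2.INTER_CUBIC);cv2.imwrite('pics/c7.png',b)
E
```

```text
clock: 13.8
tcp_pos: [454.8, 217.6, 98.5]
eef_rot: [[0.102, 0.995, 0.0], [0.995, -0.102, -0.0], [-0.0, 0.0, -1.0]]
force: [1.0, -0.8, -1.5]
gripper_width: 29.5
gripper_force: 30.0
clock: 14.22
tcp_pos: [477.5, 71.9, 98.7]
eef_rot: [[0.103, 0.995, 0.0], [0.995, -0.103, 0.0], [0.0, 0.0, -1.0]]
force: [1.8, 0.5, -2.4]
gripper_width: 29.9
gripper_force: 30.0
clock: 14.63
tcp_pos: [500.2, -73.8, 98.6]
eef_rot: [[0.103, 0.995, 0.0], [0.995, -0.103, -0.0], [0.0, 0.0, -1.0]]
force: [0.0, -0.6, -1.9]
gripper_width: 29.9
gripper_force: 30.0
clock: 14.97
tcp_pos: [505.7, -120.1, 98.4]
eef_rot: [[0.104, 0.995, -0.0], [0.995, -0.104, 0.0], [0.0, -0.0, -1.0]]
force: [0.2, 0.4, -2.2]
gripper_width: 29.6
gripper_force: 30.0
t 15.0 tcp [ 505.7 -120.1   98.4] yaw -5.99 F [ 0.2  0.4 -2.2] w 29.6 30.0
   rz units -0.02  units now [-1.83  0.53  2.51]  units after turn [-1.83  0.53  2.51] tilt [-0.02  0.01]
```

View pics/c7.png

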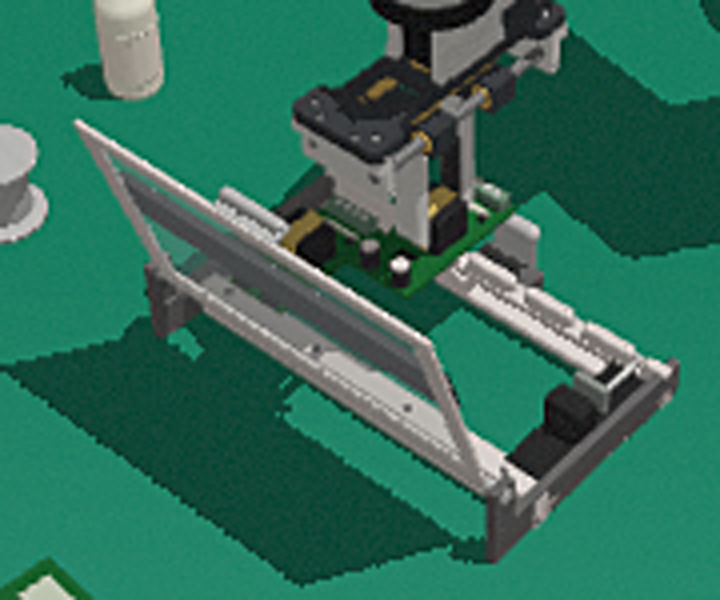

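Run:
```python
from h import *
C=lambda x,y,z:intool(200+(x+.5)/4-.5,170+(y+.5)/4-.5,z)
print('corners',C(409,294,93),C(523,208,93),'caps',C(401,264,109),C(371,247,109))
```

```text
corners [26.  54.1] [ 30.4 -52.7] caps [15.6 49.4] [-8.8 50.2]
```

```bash
python3 -m crank '[{"tx":-0.93,"ty":0.27,"tz":0,"rx":0,"ry":0,"rz":-0.02,"claw":20},{"tx":-0.92,"ty":0.26,"tz":0,"rx":0,"ry":0,"rz":0,"claw":20},{"tx":0,"ty":0,"tz":0.7,"rx":0,"ry":0,"rz":0,"claw":20},{"tx":0,"ty":0,"tz":0.7,"rx":0,"ry":0,"rz":0,"claw":20},{"tx":0,"ty":0,"tz":0.5,"rx":0,"ry":0,"rz":0,"claw":20}]'
python3 -m crank '[{"tx":0,"ty":0,"tz":0.2,"rx":0,"ry":0,"rz":0,"claw":20},{"tx":0,"ty":0,"tz":0,"rx":0,"ry":0,"rz":0,"claw":20},{"tx":0,"ty":0,"tz":0,"rx":0,"ry":0,"rz":0,"claw":20}]'
python3 -c "
from h import *
go(fr(-0.5,-60.5),23)"
```

```text
clock: 15.43
tcp_pos: [515.7, -175.4, 40.1]
eef_rot: [[0.1, 0.995, -0.001], [0.995, -0.1, 0.001], [0.0, -0.001, -1.0]]
force: [-0.6, 0.6, -2.6]
gripper_width: 29.8
gripper_force: 30.0
clock: 15.68
tcp_pos: [516.5, -175.9, 36.3]
eef_rot: [[0.1, 0.995, 0.0], [0.995, -0.1, -0.0], [-0.0, 0.0, -1.0]]
force: [0.0, 0.1, -0.6]
gripper_width: 29.7
gripper_force: 30.0
t 15.7 tcp [ 516.5 -175.9   36.3] yaw -5.75 F [ 0.   0.1 -0.6] w 29.7 30.0
   rz units 0.03  units now [-0.03 -0.02  0.44]  units after turn [-0.03 -0.02  0.44] tilt [ 0.02 -0.01]
```

```bash
python3 -m crank '[{"tx":-0.03,"ty":-0.02,"tz":0.2,"rx":0,"ry":0,"rz":0.03,"claw":20},{"tx":0,"ty":0,"tz":0.14,"rx":0,"ry":0,"rz":0,"claw":20},{"tx":0,"ty":0,"tz":0,"rx":0,"ry":0,"rz":0,"claw":20},{"tx":0,"ty":0,"tz":0,"rx":0,"ry":0,"rz":0,"claw":20}]'
python3 -m crank '[{"tx":0,"ty":0,"tz":0.07,"rx":0,"ry":0,"rz":0,"claw":20},{"tx":0,"ty":0,"tz":0,"rx":0,"ry":0,"rz":0,"claw":20}]'
python3 -m crank '[{"tx":0,"ty":0,"tz":0.05,"rx":0,"ry":0,"rz":0,"claw":20},{"tx":0,"ty":0,"tz":0,"rx":0,"ry":0,"rz":0,"claw":20}]'
python3 -c "
from h import *
go(fr(-0.5,-60.5),23)"
```

```text
clock: 16.02
tcp_pos: [515.4, -177.2, 25.5]
eef_rot: [[0.104, 0.995, -0.0], [0.995, -0.104, 0.0], [0.0, -0.0, -1.0]]
force: [-0.4, 0.6, -2.7]
gripper_width: 29.7
gripper_force: 30.0
clock: 16.18
tcp_pos: [515.7, -177.6, 23.9]
eef_rot: [[0.104, 0.995, 0.001], [0.995, -0.104, -0.0], [-0.0, 0.001, -1.0]]
force: [-2.6, -0.3, 3.9]
gripper_width: 29.9
gripper_force: 30.0
clock: 16.35
tcp_pos: [515.7, -177.7, 23.6]
eef_rot: [[0.104, 0.995, 0.001], [0.995, -0.104, -0.001], [-0.001, 0.001, -1.0]]
force: [-9.1, 2.2, 21.3]
gripper_width: 29.9
gripper_force: 30.0
t 16.4 tcp [ 515.7 -177.7   23.6] yaw -5.96 F [-9.1  2.2 21.3] w 29.9 30.0
   rz units -0.01  units now [ 0.03 -0.    0.02]  units after turn [ 0.03 -0.    0.02] tilt [ 0.04 -0.05]
```

```bash
python3 -m crank '[{"tx":0,"ty":0,"tz":-0.05,"rx":0,"ry":0,"rz":0,"claw":50},{"tx":0,"ty":0,"tz":0,"rx":0,"ry":0,"rz":0,"claw":50},{"tx":0,"ty":0,"tz":0,"rx":0,"ry":0,"rz":0,"claw":50},{"tx":0,"ty":0,"tz":-0.7,"rx":0,"ry":0,"rz":0,"claw":50},{"tx":0,"ty":0,"tz":-1,"rx":0,"ry":0,"rz":0,"claw":50}]'
python3 -m crank '[{"tx":0.3,"ty":0,"tz":-1,"rx":0,"ry":0,"rz":0,"claw":50},{"tx":0.95,"ty":0.03,"tz":0,"rx":0,"ry":0,"rz":0,"claw":50},{"tx":1,"ty":0.03,"tz":0,"rx":0,"ry":0,"rz":0,"claw":50},{"tx":1,"ty":0.03,"tz":0,"rx":0,"ry":0,"rz":0,"claw":50},{"tx":1,"ty":0.03,"tz":0,"rx":0,"ry":0,"rz":0,"claw":50}]'
python3 -m crank '[{"tx":1,"ty":0.03,"tz":0,"rx":0,"ry":0,"rz":0,"claw":50},{"tx":1,"ty":0.03,"tz":0,"rx":0,"ry":0,"rz":0,"claw":50},{"tx":1,"ty":0.03,"tz":0,"rx":0,"ry":0,"rz":0,"claw":50},{"tx":1,"ty":0.03,"tz":0,"rx":0,"ry":0,"rz":0,"claw":50},{"tx":1,"ty":0.03,"tz":0,"rx":0,"ry":0,"rz":0,"claw":50}]'
python3 - <<'E'
from h import *
go((582.5,314),8,-9.6)
q,e=shot('top','t8');p,e=shot('scene','s8')
b=np.hstack([cv2.resize(q[170:300,140:240],(400,520),interpolation=cv2.INTER_CUBIC),cv2.resize(q[185:276,335:405],(400,520),interpolation=cv2.INTER_CUBIC)]);cv2.imwrite('pics/c8.png',b)
E
```

```text
clock: 16.77
tcp_pos: [514.1, -176.8, 72.6]
eef_rot: [[0.104, 0.995, -0.005], [0.995, -0.104, 0.002], [0.001, -0.005, -1.0]]
force: [-0.2, 0.5, 0.5]
gripper_width: 49.5
gripper_force: 0.0
clock: 17.18
tcp_pos: [532.3, -49.6, 104.4]
eef_rot: [[0.104, 0.995, 0.0], [0.995, -0.104, -0.0], [-0.0, 0.0, -1.0]]
force: [0.2, -0.6, 0.6]
gripper_width: 50.1
gripper_force: 0.0
clock: 17.6
tcp_pos: [552.3, 99.4, 104.2]
eef_rot: [[0.104, 0.995, -0.0], [0.995, -0.104, -0.0], [-0.0, -0.0, -1.0]]
force: [-0.2, -0.6, 0.1]
gripper_width: 49.9
gripper_force: 0.0
t 17.6 tcp [552.3  99.4 104.2] yaw -5.95 F [-0.2 -0.6  0.1] w 49.9 0.0
   rz units 0.73  units now [7.22 0.26 3.21]  units after turn [ 7.22 -0.2   3.21] tilt [-0. -0.]
```

View pics/c8.png

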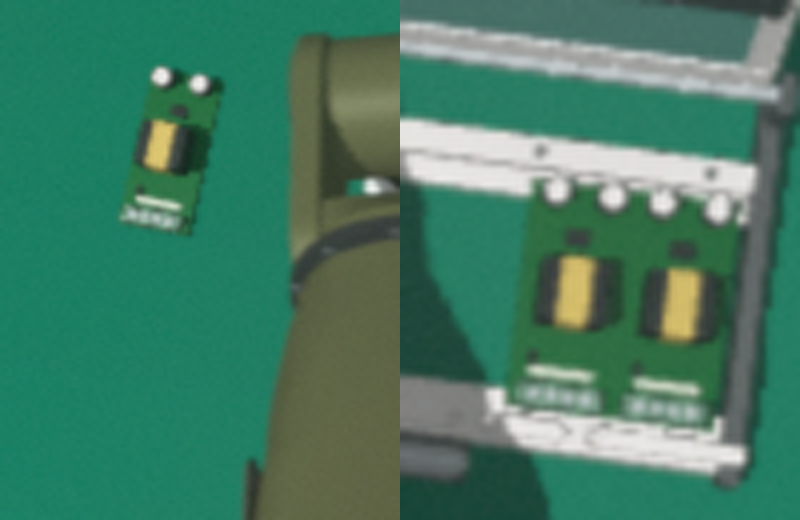

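Both placed boards lie side by side (transformers at (575,291) and (682,303)); the third is unmoved at (164,146). On to it.

```bash
python3 -m crank '[{"tx":0.9,"ty":0,"tz":0,"rx":0,"ry":0,"rz":0.73,"claw":50},{"tx":0.9,"ty":-0.03,"tz":0,"rx":0,"ry":0,"rz":0,"claw":50},{"tx":0.9,"ty":-0.03,"tz":0,"rx":0,"ry":0,"rz":0,"claw":50},{"tx":0.9,"ty":-0.03,"tz":0,"rx":0,"ry":0,"rz":0,"claw":50},{"tx":0.9,"ty":-0.03,"tz":0,"rx":0,"ry":0,"rz":0,"claw":50}]'
python3 -m crank '[{"tx":0.9,"ty":-0.03,"tz":0,"rx":0,"ry":0,"rz":0,"claw":50},{"tx":0.9,"ty":-0.03,"tz":0,"rx":0,"ry":0,"rz":0,"claw":50},{"tx":0.9,"ty":-0.03,"tz":0,"rx":0,"ry":0,"rz":0,"claw":50},{"tx":0,"ty":0,"tz":0.5,"rx":0,"ry":0,"rz":0,"claw":50},{"tx":0,"ty":0,"tz":0,"rx":0,"ry":0,"rz":0,"claw":50}]'
python3 - <<'E'
from h import *
go((582.5,314),8,-9.6)
E
```

```text
clock: 18.12
tcp_pos: [569.7, 232.5, 104.2]
eef_rot: [[0.167, 0.986, -0.0], [0.986, -0.167, -0.0], [-0.0, -0.0, -1.0]]
force: [0.3, 0.8, 0.5]
gripper_width: 49.8
gripper_force: 0.0
clock: 18.53
tcp_pos: [579.4, 312.2, 86.4]
eef_rot: [[0.165, 0.986, -0.003], [0.986, -0.165, -0.002], [-0.002, -0.003, -1.0]]
force: [-0.4, -0.2, -1.2]
gripper_width: 50.3
gripper_force: 0.0
t 18.5 tcp [579.4 312.2  86.4] yaw -9.52 F [-0.4 -0.2 -1.2] w 50.3 0.0
   rz units 0.02  units now [0.08 0.1  2.61]  units after turn [0.08 0.09 2.61] tilt [-0.19 -0.1 ]
```

```bash
python3 -m crank '[{"tx":0.06,"ty":0.06,"tz":0.8,"rx":0,"ry":0,"rz":0.02,"claw":50},{"tx":0,"ty":0,"tz":0.8,"rx":0,"ry":0,"rz":0,"claw":50},{"tx":0,"ty":0,"tz":0.8,"rx":0,"ry":0,"rz":0,"claw":50},{"tx":0,"ty":0,"tz":0.1,"rx":0,"ry":0,"rz":0,"claw":50},{"tx":0,"ty":0,"tz":0,"rx":0,"ry":0,"rz":0,"claw":50}]'
python3 -m crank '[{"tx":0,"ty":0,"tz":0,"rx":0,"ry":0,"rz":0,"claw":20},{"tx":0,"ty":0,"tz":0,"rx":0,"ry":0,"rz":0,"claw":20},{"tx":0,"ty":0,"tz":0,"rx":0,"ry":0,"rz":0,"claw":20},{"tx":0,"ty":0,"tz":0,"rx":0,"ry":0,"rz":0,"claw":20},{"tx":0,"ty":0,"tz":0,"rx":0,"ry":0,"rz":0,"claw":20}]'
python3 -m crank '[{"tx":0,"ty":0,"tz":0,"rx":0,"ry":0,"rz":0,"claw":20},{"tx":0,"ty":0,"tz":-1,"rx":0,"ry":0,"rz":0,"claw":20},{"tx":0,"ty":0,"tz":-1,"rx":0,"ry":0,"rz":0,"claw":20},{"tx":0,"ty":0,"tz":-1,"rx":0,"ry":0,"rz":0,"claw":20},{"tx":0,"ty":0,"tz":0,"rx":0,"ry":0,"rz":0,"claw":20}]'
python3 -c "
from h import *
go(fr(-0.5,-9),100)"
```

```text
clock: 18.95
tcp_pos: [582.1, 312.4, 13.5]
eef_rot: [[0.169, 0.986, -0.002], [0.986, -0.169, -0.001], [-0.002, -0.002, -1.0]]
force: [0.3, 0.5, 0.2]
gripper_width: 49.5
gripper_force: 0.0
clock: 19.37
tcp_pos: [583.1, 313.8, 15.8]
eef_rot: [[0.169, 0.986, 0.002], [0.986, -0.169, 0.001], [0.001, 0.002, -1.0]]
force: [-1.4, -1.9, 6.7]
gripper_width: 29.9
gripper_force: 30.0
clock: 19.78
tcp_pos: [584.7, 314.7, 111.4]
eef_rot: [[0.168, 0.986, 0.008], [0.986, -0.168, 0.004], [0.005, 0.008, -1.0]]
force: [-0.0, 0.7, 0.6]
gripper_width: 29.8
gripper_force: 30.0
t 19.8 tcp [584.7 314.7 111.4] yaw -9.7 F [-0.   0.7  0.6] w 29.8 30.0
   rz units -0.76  units now [-14.83   0.38   0.3 ]  units after turn [-14.82  -0.6    0.38] tilt [0.48 0.23]
```

```bash
python3 -m crank '[{"tx":-0.5,"ty":0,"tz":0,"rx":0,"ry":0,"rz":-0.76,"claw":20},{"tx":-0.95,"ty":-0.04,"tz":0,"rx":0,"ry":0,"rz":0,"claw":20},{"tx":-0.95,"ty":-0.04,"tz":0,"rx":0,"ry":0,"rz":0,"claw":20},{"tx":-0.95,"ty":-0.04,"tz":0,"rx":0,"ry":0,"rz":0,"claw":20},{"tx":-0.95,"ty":-0.04,"tz":0,"rx":0,"ry":0,"rz":0,"claw":20}]'
python3 -m crank '[{"tx":-0.95,"ty":-0.04,"tz":0,"rx":0,"ry":0,"rz":0,"claw":20},{"tx":-0.95,"ty":-0.04,"tz":0,"rx":0,"ry":0,"rz":0,"claw":20},{"tx":-0.95,"ty":-0.04,"tz":0,"rx":0,"ry":0,"rz":0,"claw":20},{"tx":-0.95,"ty":-0.04,"tz":0,"rx":0,"ry":0,"rz":0,"claw":20},{"tx":-0.95,"ty":-0.04,"tz":0,"rx":0,"ry":0,"rz":0,"claw":20}]'
python3 -m crank '[{"tx":-0.95,"ty":-0.04,"tz":0,"rx":0,"ry":0,"rz":0,"claw":20},{"tx":-0.95,"ty":-0.04,"tz":0,"rx":0,"ry":0,"rz":0,"claw":20},{"tx":-0.95,"ty":-0.04,"tz":0,"rx":0,"ry":0,"rz":0,"claw":20},{"tx":-0.95,"ty":-0.04,"tz":0,"rx":0,"ry":0,"rz":0,"claw":20},{"tx":-0.8,"ty":-0.04,"tz":0,"rx":0,"ry":0,"rz":0,"claw":20}]'
python3 -m crank '[{"tx":0,"ty":0,"tz":0,"rx":0,"ry":0,"rz":0,"claw":20},{"tx":0,"ty":0,"tz":0,"rx":0,"ry":0,"rz":0,"claw":20}]'
python3 - <<'E'
from h import *
go(fr(-0.5,-8),30)
p,d=shot('scene','s9')
b=cv2.resize(p[170:320,200:380],None,fx=4,fy=4,interpolation=cv2.INTER_CUBIC);cv2.imwrite('pics/c9.png',b)
w=onplane('top',335+(575.5-400)/5.714-.5,185+291.5/5.714-.5,45)[:2]-O;print(w@ex,w@ey)
E
```

```text
clock: 20.2
tcp_pos: [562.9, 184.8, 104.2]
eef_rot: [[0.102, 0.995, -0.0], [0.995, -0.102, -0.0], [-0.0, -0.0, -1.0]]
force: [-0.6, -0.7, -1.1]
gripper_width: 30.1
gripper_force: 30.0
clock: 20.62
tcp_pos: [542.4, 43.5, 104.4]
eef_rot: [[0.103, 0.995, 0.0], [0.995, -0.103, 0.0], [0.0, 0.0, -1.0]]
force: [0.9, -1.2, -2.0]
gripper_width: 29.3
gripper_force: 30.0
clock: 21.03
tcp_pos: [522.2, -93.5, 104.4]
eef_rot: [[0.103, 0.995, 0.0], [0.995, -0.103, -0.0], [-0.0, 0.0, -1.0]]
force: [0.1, 0.3, -0.4]
gripper_width: 30.1
gripper_force: 30.0
clock: 21.2
tcp_pos: [522.5, -92.6, 104.3]
eef_rot: [[0.105, 0.994, 0.0], [0.994, -0.105, 0.0], [0.0, 0.0, -1.0]]
force: [-0.2, 0.9, -1.1]
gripper_width: 29.9
gripper_force: 30.0
t 21.2 tcp [522.5 -92.6 104.3] yaw -6.01 F [-0.2  0.9 -1.1] w 29.9 30.0
   rz units -0.02  units now [-1.07  0.07  2.48]  units after turn [-1.07  0.07  2.48] tilt [0. 0.]
-1.1883117161466001 -63.20819462703831
```

View pics/c9.png

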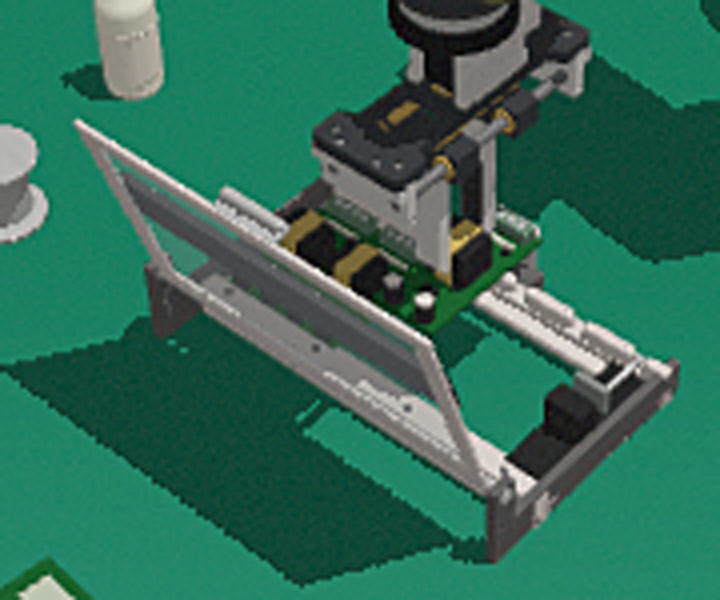

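```bash
python3 - <<'E'
from h import *
C=lambda x,y,z:intool(200+(x+.5)/4-.5,170+(y+.5)/4-.5,z)
print('corners',C(434,330,92),C(542,242,92),'caps',C(425,300,108),C(393,282,108))
E
python3 -m crank '[{"tx":-0.55,"ty":0.03,"tz":0,"rx":0,"ry":0,"rz":-0.02,"claw":20},{"tx":-0.52,"ty":0.03,"tz":0.2,"rx":0,"ry":0,"rz":0,"claw":20},{"tx":0,"ty":0,"tz":0.7,"rx":0,"ry":0,"rz":0,"claw":20},{"tx":0,"ty":0,"tz":0.7,"rx":0,"ry":0,"rz":0,"claw":20},{"tx":0,"ty":0,"tz":0.4,"rx":0,"ry":0,"rz":0,"claw":20}]'
python3 -m crank '[{"tx":0,"ty":0,"tz":0.2,"rx":0,"ry":0,"rz":0,"claw":20},{"tx":0,"ty":0,"tz":0,"rx":0,"ry":0,"rz":0,"claw":20},{"tx":0,"ty":0,"tz":0,"rx":0,"ry":0,"rz":0,"claw":20}]'
python3 -c "
from h import *
go(fr(-0.5,-8),30)"
```

```text
corners [28.4 52.7] [ 29.9 -50.8] caps [17.7 48.6] [-7.6 49.7]
clock: 21.67
tcp_pos: [520.7, -122.7, 42.4]
eef_rot: [[0.1, 0.995, -0.002], [0.995, -0.1, 0.001], [0.0, -0.002, -1.0]]
force: [-1.2, 1.1, -0.4]
gripper_width: 29.8
gripper_force: 30.0
clock: 21.92
tcp_pos: [521.6, -123.6, 38.9]
eef_rot: [[0.1, 0.995, 0.0], [0.995, -0.1, -0.0], [-0.0, 0.0, -1.0]]
force: [0.9, 0.2, -1.4]
gripper_width: 29.5
gripper_force: 30.0
t 21.9 tcp [ 521.6 -123.6   38.9] yaw -5.76 F [ 0.9  0.2 -1.4] w 29.5 30.0
   rz units 0.03  units now [-0.04 -0.01  0.3 ]  units after turn [-0.04 -0.01  0.3 ] tilt [ 0.02 -0.  ]
```

```bash
python3 -m crank '[{"tx":-0.08,"ty":0,"tz":0.15,"rx":0,"ry":0,"rz":0.03,"claw":20},{"tx":0,"ty":0,"tz":0.1,"rx":0,"ry":0,"rz":0,"claw":20},{"tx":0,"ty":0,"tz":0,"rx":0,"ry":0,"rz":0,"claw":20},{"tx":0,"ty":0,"tz":0,"rx":0,"ry":0,"rz":0,"claw":20}]'
python3 -m crank '[{"tx":0,"ty":0,"tz":0.05,"rx":0,"ry":0,"rz":0,"claw":20},{"tx":0,"ty":0,"tz":0,"rx":0,"ry":0,"rz":0,"claw":20}]'
python3 -c "
from h import *
go(fr(-0.5,-9),30)"
```

```text
clock: 22.25
tcp_pos: [521.0, -126.4, 31.0]
eef_rot: [[0.104, 0.995, 0.0], [0.995, -0.104, -0.0], [-0.0, 0.0, -1.0]]
force: [-0.4, -0.8, -1.4]
gripper_width: 29.7
gripper_force: 30.0
clock: 22.42
tcp_pos: [521.2, -126.5, 29.8]
eef_rot: [[0.104, 0.995, 0.001], [0.995, -0.104, -0.0], [-0.0, 0.001, -1.0]]
force: [-1.5, 0.5, 2.6]
gripper_width: 29.7
gripper_force: 30.0
t 22.4 tcp [ 521.2 -126.5   29.8] yaw -5.95 F [-1.5  0.5  2.6] w 29.7 30.0
   rz units -0.01  units now [ 0.03 -0.01 -0.01]  units after turn [ 0.03 -0.01 -0.01] tilt [ 0.04 -0.01]
```

```bash
python3 -m crank '[{"tx":0,"ty":0,"tz":0,"rx":0,"ry":0,"rz":0,"claw":56},{"tx":0,"ty":0,"tz":0,"rx":0,"ry":0,"rz":0,"claw":56},{"tx":0,"ty":0,"tz":0,"rx":0,"ry":0,"rz":0,"claw":50},{"tx":0,"ty":0,"tz":-0.7,"rx":0,"ry":0,"rz":0,"claw":50},{"tx":0,"ty":0,"tz":-1,"rx":0,"ry":0,"rz":0,"claw":56}]'
python3 -m crank '[{"tx":0.3,"ty":0,"tz":-0.5,"rx":0,"ry":0,"rz":0,"claw":56},{"tx":0.9,"ty":0.05,"tz":0,"rx":0,"ry":0,"rz":0,"claw":56},{"tx":0.9,"ty":0,"tz":0,"rx":0,"ry":0,"rz":0,"claw":56},{"tx":0.9,"ty":0,"tz":0,"rx":0,"ry":0,"rz":0,"claw":56},{"tx":0.9,"ty":0,"tz":0,"rx":0,"ry":0,"rz":0,"claw":56}]'
python3 -m crank '[{"tx":0.7,"ty":0,"tz":0,"rx":0,"ry":0,"rz":0,"claw":56},{"tx":0,"ty":0,"tz":0,"rx":0,"ry":0,"rz":0,"claw":56},{"tx":0,"ty":0,"tz":0,"rx":0,"ry":0,"rz":0,"claw":56}]'
python3 - <<'E'
from h import *
go(fr(2,126.5),28)
q,e=shot('top','t10');p,e=shot('scene','s10')
b=np.hstack([cv2.resize(q[180:280,330:410],(400,500),interpolation=cv2.INTER_CUBIC),cv2.resize(p[180:305,230:330],(400,500),interpolation=cv2.INTER_CUBIC)]);cv2.imwrite('pics/c10.png',b)
E
```

```text
clock: 22.83
tcp_pos: [519.6, -126.0, 78.8]
eef_rot: [[0.104, 0.995, -0.005], [0.995, -0.104, 0.001], [0.001, -0.005, -1.0]]
force: [-0.3, -0.5, 0.1]
gripper_width: 53.6
gripper_force: 0.0
clock: 23.25
tcp_pos: [534.6, -9.0, 95.5]
eef_rot: [[0.104, 0.995, 0.0], [0.995, -0.104, 0.0], [0.0, 0.0, -1.0]]
force: [0.0, 0.1, -0.2]
gripper_width: 55.9
gripper_force: 0.0
clock: 23.5
tcp_pos: [536.7, 11.4, 95.3]
eef_rot: [[0.102, 0.995, -0.0], [0.995, -0.102, -0.0], [-0.0, -0.0, -1.0]]
force: [0.6, -0.6, 0.3]
gripper_width: 56.1
gripper_force: 0.0
t 23.5 tcp [536.7  11.4  95.3] yaw -5.84 F [ 0.6 -0.6  0.3] w 56.1 0.0
   rz units 0.01  units now [-0.08  0.03  2.24]  units after turn [-0.08  0.03  2.24] tilt [-0. -0.]
```

View pics/c10.png

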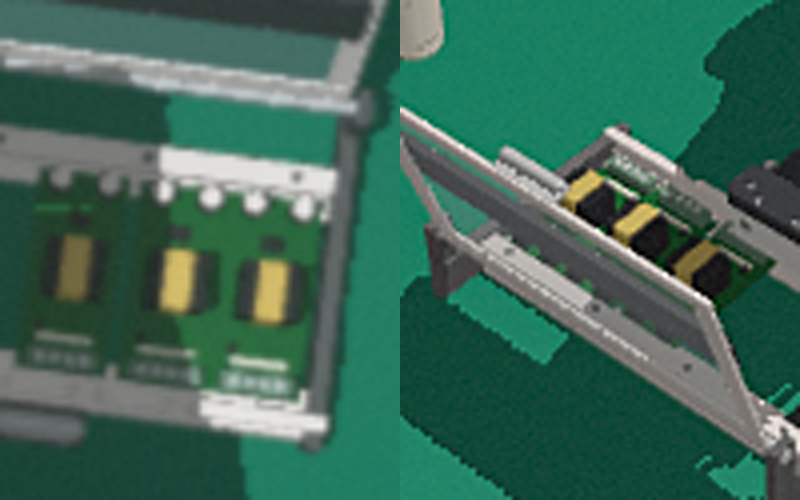

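All three boards lie flat in a row (transformers (75,265), (178,280), (272,292)), with a small gap before the third. Now squeeze the stop and bring it back 100 mm.

```bash
python3 -m crank '[{"tx":-0.08,"ty":0.08,"tz":0.7,"rx":0,"ry":0,"rz":0,"claw":56},{"tx":0,"ty":0,"tz":0.8,"rx":0,"ry":0,"rz":0,"claw":56},{"tx":0,"ty":0,"tz":0.65,"rx":0,"ry":0,"rz":0,"claw":56},{"tx":0,"ty":0,"tz":0,"rx":0,"ry":0,"rz":0,"claw":20},{"tx":0,"ty":0,"tz":0,"rx":0,"ry":0,"rz":0,"claw":20}]'
python3 -m crank '[{"tx":0,"ty":0,"tz":0,"rx":0,"ry":0,"rz":0,"claw":20},{"tx":0,"ty":0,"tz":0,"rx":0,"ry":0,"rz":0,"claw":20},{"tx":0,"ty":0,"tz":0,"rx":0,"ry":0,"rz":0,"claw":20},{"tx":0,"ty":0,"tz":0,"rx":0,"ry":0,"rz":0,"claw":20},{"tx":0,"ty":0,"tz":0,"rx":0,"ry":0,"rz":0,"claw":20}]'
python3 -c "
from h import *
go(fr(4,26.5),31)"
```

```text
clock: 24.02
tcp_pos: [538.6, 7.3, 30.7]
eef_rot: [[0.105, 0.994, -0.002], [0.994, -0.105, 0.0], [-0.0, -0.002, -1.0]]
force: [-0.2, -0.3, 0.7]
gripper_width: 45.8
gripper_force: 0.0
clock: 24.43
tcp_pos: [539.7, 7.8, 31.9]
eef_rot: [[0.104, 0.995, 0.002], [0.995, -0.104, -0.0], [-0.0, 0.002, -1.0]]
force: [3.4, -1.3, -1.8]
gripper_width: 25.0
gripper_force: 30.1
t 24.4 tcp [539.7   7.8  31.9] yaw -5.96 F [ 3.4 -1.3 -1.8] w 25.0 30.1
   rz units -0.01  units now [-3.3  -0.01  0.03]  units after turn [-3.3  -0.01  0.03] tilt [ 0.13 -0.01]
```

```bash
python3 -m crank '[{"tx":-0.3,"ty":0,"tz":0,"rx":0,"ry":0,"rz":0,"claw":20},{"tx":-0.5,"ty":0,"tz":0,"rx":0,"ry":0,"rz":0,"claw":20},{"tx":-0.5,"ty":0,"tz":0,"rx":0,"ry":0,"rz":0,"claw":20},{"tx":-0.5,"ty":0,"tz":0,"rx":0,"ry":0,"rz":0,"claw":20},{"tx":-0.4,"ty":0,"tz":0,"rx":0,"ry":0,"rz":0,"claw":20}]'
python3 -m crank '[{"tx":-0.4,"ty":0,"tz":0,"rx":0,"ry":0,"rz":0,"claw":20},{"tx":-0.3,"ty":0,"tz":0,"rx":0,"ry":0,"rz":0,"claw":20},{"tx":-0.2,"ty":0,"tz":0,"rx":0,"ry":0,"rz":0,"claw":20},{"tx":-0.23,"ty":0,"tz":0,"rx":0,"ry":0,"rz":0,"claw":20},{"tx":0,"ty":0,"tz":0,"rx":0,"ry":0,"rz":0,"claw":20}]'
python3 -m crank '[{"tx":0,"ty":0,"tz":0,"rx":0,"ry":0,"rz":0,"claw":20},{"tx":0,"ty":0,"tz":0,"rx":0,"ry":0,"rz":0,"claw":20}]'
python3 -c "
from h import *
print(np.array([539.7,7.8])-100*ey)
go(np.array([539.7,7.8])-100*ey,32)"
```

```text
clock: 24.85
tcp_pos: [532.6, -58.8, 31.9]
eef_rot: [[0.104, 0.995, 0.002], [0.995, -0.104, -0.0], [0.0, 0.002, -1.0]]
force: [3.4, 0.8, 3.3]
gripper_width: 24.9
gripper_force: 30.1
clock: 25.27
tcp_pos: [529.0, -92.8, 31.8]
eef_rot: [[0.104, 0.995, 0.002], [0.995, -0.104, -0.001], [-0.0, 0.002, -1.0]]
force: [1.3, -0.3, 7.3]
gripper_width: 25.0
gripper_force: 30.1
clock: 25.43
tcp_pos: [529.0, -92.2, 31.8]
eef_rot: [[0.104, 0.995, 0.002], [0.995, -0.104, -0.001], [-0.001, 0.002, -1.0]]
force: [1.5, -2.2, 7.6]
gripper_width: 25.1
gripper_force: 30.1
[529.42074632 -91.67028171]
t 25.4 tcp [529.  -92.2  31.8] yaw -5.97 F [ 1.5 -2.2  7.6] w 25.1 30.1
   rz units -0.01  units now [ 0.02  0.01 -0.01]  units after turn [ 0.02  0.01 -0.01] tilt [ 0.09 -0.04]
```

```bash
python3 -m crank '[{"tx":0,"ty":0,"tz":0,"rx":0,"ry":0,"rz":0,"claw":50},{"tx":0,"ty":0,"tz":0,"rx":0,"ry":0,"rz":0,"claw":50},{"tx":0,"ty":0,"tz":0,"rx":0,"ry":0,"rz":0,"claw":50},{"tx":0,"ty":0,"tz":0,"rx":0,"ry":0,"rz":0,"claw":50},{"tx":0,"ty":0,"tz":-0.6,"rx":0,"ry":0,"rz":0,"claw":50}]'
python3 -m crank '[{"tx":0,"ty":0,"tz":-1,"rx":0,"ry":0,"rz":0,"claw":50},{"tx":0.9,"ty":-0.3,"tz":-0.9,"rx":0,"ry":0,"rz":0,"claw":0},{"tx":0.9,"ty":-0.3,"tz":-0.9,"rx":0,"ry":0,"rz":0,"claw":0},{"tx":0.9,"ty":-0.3,"tz":-0.9,"rx":0,"ry":0,"rz":0,"claw":0},{"tx":0.9,"ty":-0.3,"tz":-0.9,"rx":0,"ry":0,"rz":0,"claw":0}]'
python3 -m crank '[{"tx":0.9,"ty":-0.3,"tz":-0.9,"rx":0,"ry":0,"rz":0,"claw":0},{"tx":0.9,"ty":-0.3,"tz":-0.9,"rx":0,"ry":0,"rz":0,"claw":0},{"tx":0.9,"ty":-0.3,"tz":-0.9,"rx":0,"ry":0,"rz":0,"claw":0},{"tx":0,"ty":0,"tz":0,"rx":0,"ry":0,"rz":0,"claw":0},{"tx":0,"ty":0,"tz":0,"rx":0,"ry":0,"rz":0,"claw":0}]'
python3 - <<'E'
from h import *
go(fr(210,0),270)
q,e=shot('top','t11');p,e=shot('scene','s11')
b=np.hstack([cv2.resize(q[175:275,325:415],(450,500),interpolation=cv2.INTER_CUBIC),cv2.resize(p[180:322,230:330],(350,500),interpolation=cv2.INTER_CUBIC)]);cv2.imwrite('pics/c11.png',b)
c=bot.get_calibration('scene');d=e;R=np.array(c['R']);t=np.array(c['t'])
v,u=np.mgrid[0:480,0:640];P=np.stack([(u-c['cx'])/c['fx']*d,(v-c['cy'])/c['fy']*d,d],-1)-t
W=P@R; qq=W[...,:2]-O; fx=qq@ex; fy=qq@ey; z=W[...,2]
for y0 in (-100,0,100):
    m=(d>0)&(fx>80)&(fx<230)&(abs(fy-y0)<8)&(z>40)&(z<260);print(y0,[(round(float(a)),round(float(b))) for a,b in sorted(zip(z[m],fx[m]))[-6:]])
E
```

```text
clock: 25.85
tcp_pos: [526.9, -91.2, 46.5]
eef_rot: [[0.104, 0.995, -0.004], [0.995, -0.104, 0.001], [0.001, -0.005, -1.0]]
force: [-1.2, -0.0, -0.9]
gripper_width: 49.3
gripper_force: 0.0
clock: 26.27
tcp_pos: [503.3, 20.7, 188.3]
eef_rot: [[0.104, 0.995, 0.0], [0.995, -0.104, -0.0], [-0.0, 0.0, -1.0]]
force: [0.8, 0.7, 0.5]
gripper_width: 26.6
gripper_force: 0.0
clock: 26.68
tcp_pos: [485.6, 104.1, 269.0]
eef_rot: [[0.101, 0.995, 0.003], [0.995, -0.101, 0.0], [0.001, 0.003, -1.0]]
force: [0.3, 0.1, -0.7]
gripper_width: 0.5
gripper_force: 0.0
t 26.7 tcp [485.6 104.1 269. ] yaw -5.82 F [ 0.3  0.1 -0.7] w 0.5 0.0
   rz units 0.02  units now [-7.21  8.97 -0.01]  units after turn [-7.19  8.98 -0.03] tilt [0.15 0.02]
-100 [(223, 152), (223, 154), (223, 154), (223, 154), (224, 153), (224, 153)]
0 [(233, 146), (233, 143), (233, 148), (234, 142), (234, 143), (236, 144)]
100 [(221, 151), (222, 151), (222, 151), (224, 153), (224, 154), (225, 154)]
```

View pics/c11.png

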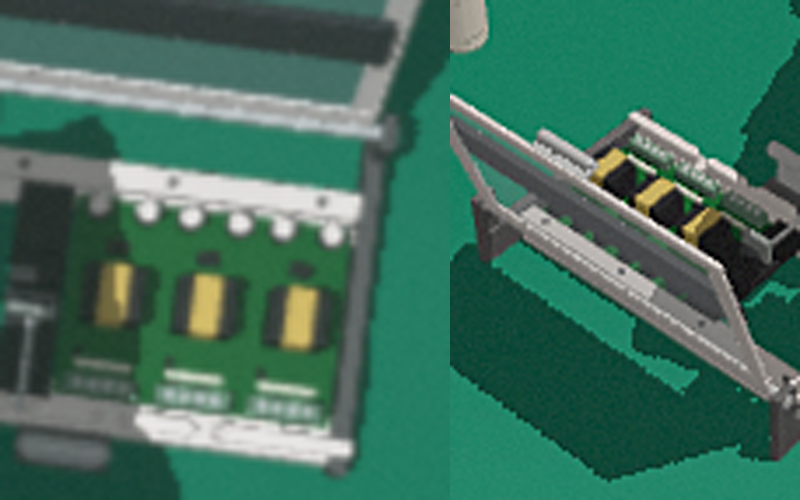

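Run:
```python
from h import *
def F(x,y,z,o=O):
    w=onplane('top',325+(x+.5)/5-.5,175+(y+.5)/5-.5,z)[:2]-o;return np.round([w@ex,w@ey],1)
print('tab',F(30,305,47),'xf',[F(*a,45) for a in((118,295),(207,306),(299,318))],'bar right edge low',F(62,395,22),'up',F(75,185,22))
print('tab at start (ref)',end=' ');w=onplane('top',275+376.5/4-.5,145+385.5/4-.5,47)[:2]-O;print(w@ex,w@ey)
```

```text
tab [-13.4  26.4] xf [array([ -1.9, -18.5]), array([ -1.7, -65.3]), array([  -1.7, -113.7])] bar right edge low [-55.8   3.4] up [56.6 10.8]
tab at start (ref) -14.248672990057486 -73.5898129686534
```

```bash
python3 -m crank '[{"tx":-0.72,"ty":0.86,"tz":0,"rx":0,"ry":0,"rz":0,"claw":0},{"tx":-0.72,"ty":0.86,"tz":0,"rx":0,"ry":0,"rz":0,"claw":0},{"tx":-0.72,"ty":0.86,"tz":0,"rx":0,"ry":0,"rz":0,"claw":0},{"tx":-0.72,"ty":0.86,"tz":0,"rx":0,"ry":0,"rz":0,"claw":0},{"tx":-0.72,"ty":0.86,"tz":0,"rx":0,"ry":0,"rz":0,"claw":0}]'
python3 -m crank '[{"tx":-0.72,"ty":0.86,"tz":0,"rx":0,"ry":0,"rz":0,"claw":0},{"tx":-0.72,"ty":0.86,"tz":0,"rx":0,"ry":0,"rz":0,"claw":0},{"tx":-0.72,"ty":0.86,"tz":0,"rx":0,"ry":0,"rz":0,"claw":0},{"tx":-0.72,"ty":0.86,"tz":0,"rx":0,"ry":0,"rz":0,"claw":0},{"tx":-0.72,"ty":0.86,"tz":0,"rx":0,"ry":0,"rz":0,"claw":0}]'
python3 -m crank '[{"tx":0,"ty":0,"tz":0,"rx":0,"ry":0,"rz":0,"claw":0},{"tx":0,"ty":0,"tz":0,"rx":0,"ry":0,"rz":0,"claw":0}]'
python3 -c "
from h import *
go(fr(200,0),195)"
```

```text
clock: 27.2
tcp_pos: [603.2, -20.3, 266.2]
eef_rot: [[0.105, 0.994, -0.002], [0.994, -0.105, 0.0], [-0.0, -0.002, -1.0]]
force: [-0.2, 0.3, 1.2]
gripper_width: 0.3
gripper_force: 0.0
clock: 27.62
tcp_pos: [719.9, -141.4, 265.8]
eef_rot: [[0.105, 0.994, -0.002], [0.994, -0.105, 0.001], [0.0, -0.003, -1.0]]
force: [0.3, 1.5, -0.6]
gripper_width: 0.5
gripper_force: 0.0
clock: 27.78
tcp_pos: [719.6, -141.1, 263.7]
eef_rot: [[0.107, 0.994, -0.005], [0.994, -0.107, 0.001], [0.001, -0.005, -1.0]]
force: [-0.5, 0.8, 0.0]
gripper_width: 0.3
gripper_force: 0.0
t 27.8 tcp [ 719.6 -141.1  263.7] yaw -6.13 F [-0.5  0.8  0. ] w 0.3 0.0
   rz units -0.05  units now [0.13 0.06 2.29]  units after turn [0.13 0.05 2.29] tilt [-0.28  0.07]
```

```bash
python3 -m crank '[{"tx":0.1,"ty":0.05,"tz":0.7,"rx":0,"ry":0,"rz":-0.05,"claw":0},{"tx":0,"ty":0,"tz":0.8,"rx":0,"ry":0,"rz":0,"claw":0},{"tx":0,"ty":0,"tz":0.8,"rx":0,"ry":0,"rz":0,"claw":0},{"tx":0,"ty":0,"tz":0,"rx":0,"ry":0,"rz":0,"claw":0},{"tx":0,"ty":-0.5,"tz":0,"rx":0,"ry":0,"rz":0,"claw":0}]'
python3 -m crank '[{"tx":0,"ty":-0.4,"tz":0,"rx":0,"ry":0,"rz":0,"claw":0},{"tx":0,"ty":-0.25,"tz":0,"rx":0,"ry":0,"rz":0,"claw":0},{"tx":0,"ty":-0.2,"tz":0,"rx":0,"ry":0,"rz":0,"claw":0},{"tx":0,"ty":-0.2,"tz":0,"rx":0,"ry":0,"rz":0,"claw":0},{"tx":0,"ty":-0.2,"tz":0,"rx":0,"ry":0,"rz":0,"claw":0}]'
python3 -m crank '[{"tx":0,"ty":-0.2,"tz":0,"rx":0,"ry":0,"rz":0,"claw":0},{"tx":0,"ty":-0.2,"tz":0,"rx":0,"ry":0,"rz":0,"claw":0},{"tx":0,"ty":-0.2,"tz":0,"rx":0,"ry":0,"rz":0,"claw":0},{"tx":0,"ty":-0.2,"tz":0,"rx":0,"ry":0,"rz":0,"claw":0},{"tx":0,"ty":-0.2,"tz":0,"rx":0,"ry":0,"rz":0,"claw":0}]'
python3 -c "
from h import *
go(fr(30,0),195)"
```

```text
clock: 28.2
tcp_pos: [706.2, -133.9, 197.2]
eef_rot: [[0.099, 0.995, -0.003], [0.995, -0.099, 0.001], [0.001, -0.003, -1.0]]
force: [0.2, 0.3, 0.0]
gripper_width: 0.6
gripper_force: 0.0
clock: 28.62
tcp_pos: [669.0, -130.3, 199.9]
eef_rot: [[0.099, 0.995, 0.001], [0.995, -0.099, -0.0], [-0.0, 0.001, -1.0]]
force: [2.7, 0.2, 0.8]
gripper_width: 0.8
gripper_force: 0.9
clock: 29.03
tcp_pos: [638.8, -127.2, 198.8]
eef_rot: [[0.099, 0.995, -0.0], [0.995, -0.099, 0.0], [0.0, -0.0, -1.0]]
force: [1.4, 1.0, 1.2]
gripper_width: 0.4
gripper_force: 0.6
t 29.0 tcp [ 638.8 -127.2  198.8] yaw -5.7 F [1.4 1.  1.2] w 0.4 0.6
   rz units 0.04  units now [-0.04 -2.89  0.13]  units after turn [-0.05 -2.89  0.13] tilt [-0.01  0.01]
```

```bash
python3 -m crank '[{"tx":0,"ty":-0.22,"tz":0.03,"rx":0,"ry":0,"rz":0,"claw":0},{"tx":0,"ty":-0.24,"tz":0.03,"rx":0,"ry":0,"rz":0,"claw":0},{"tx":0,"ty":-0.24,"tz":0.03,"rx":0,"ry":0,"rz":0,"claw":0},{"tx":0,"ty":-0.24,"tz":0.03,"rx":0,"ry":0,"rz":0,"claw":0},{"tx":0,"ty":-0.24,"tz":0.03,"rx":0,"ry":0,"rz":0,"claw":0}]'
python3 -m crank '[{"tx":0,"ty":-0.24,"tz":0.03,"rx":0,"ry":0,"rz":0,"claw":0},{"tx":0,"ty":-0.24,"tz":0.05,"rx":0,"ry":0,"rz":0,"claw":0},{"tx":0,"ty":-0.24,"tz":0.1,"rx":0,"ry":0,"rz":0,"claw":0},{"tx":0,"ty":-0.24,"tz":0.1,"rx":0,"ry":0,"rz":0,"claw":0},{"tx":0,"ty":-0.24,"tz":0.1,"rx":0,"ry":0,"rz":0,"claw":0}]'
python3 -m crank '[{"tx":0,"ty":-0.24,"tz":0.1,"rx":0,"ry":0,"rz":0,"claw":0},{"tx":0,"ty":-0.24,"tz":0.1,"rx":0,"ry":0,"rz":0,"claw":0},{"tx":0,"ty":-0.24,"tz":0.1,"rx":0,"ry":0,"rz":0,"claw":0},{"tx":0,"ty":-0.24,"tz":0.1,"rx":0,"ry":0,"rz":0,"claw":0},{"tx":0,"ty":-0.24,"tz":0.2,"rx":0,"ry":0,"rz":0,"claw":0}]'
python3 - <<'E'
from h import *
go(fr(30,0),195)
p,e=shot('scene','s12')
c=bot.get_calibration('scene');d=e;R=np.array(c['R']);t=np.array(c['t'])
v,u=np.mgrid[0:480,0:640];P=np.stack([(u-c['cx'])/c['fx']*d,(v-c['cy'])/c['fy']*d,d],-1)-t
W=P@R; qq=W[...,:2]-O; fx=qq@ex; fy=qq@ey; z=W[...,2]
for y0 in (-130,60,130):
    m=(d>0)&(abs(fx)<230)&(abs(fy-y0)<5)&(z>70)&(z<300);print(y0,[(round(float(a)),round(float(b))) for a,b in sorted(zip(z[m],fx[m]))[::6]])
E
```

```text
clock: 29.45
tcp_pos: [603.4, -123.7, 194.1]
eef_rot: [[0.099, 0.995, -0.0], [0.995, -0.099, 0.0], [0.0, -0.0, -1.0]]
force: [1.5, -0.2, -0.3]
gripper_width: 0.5
gripper_force: 0.6
clock: 29.87
tcp_pos: [567.6, -120.1, 182.8]
eef_rot: [[0.099, 0.995, -0.0], [0.995, -0.099, 0.0], [0.0, -0.0, -1.0]]
force: [1.7, -0.5, -0.0]
gripper_width: 0.4
gripper_force: 0.4
clock: 30.28
tcp_pos: [532.0, -116.6, 165.1]
eef_rot: [[0.099, 0.995, 0.001], [0.995, -0.099, -0.0], [-0.0, 0.001, -1.0]]
force: [-0.5, -0.6, 1.6]
gripper_width: 0.4
gripper_force: 0.3
t 30.3 tcp [ 532.  -116.6  165.1] yaw -5.7 F [-0.5 -0.6  1.6] w 0.4 0.3
   rz units 0.04  units now [-0.04  0.69 -0.99]  units after turn [-0.04  0.69 -1.  ] tilt [ 0.04 -0.01]
-130 [(70, 94), (75, 88), (80, 84), (82, 81), (86, 80), (89, 77), (94, 76), (97, 66), (100, 61), (106, 60), (108, 56), (113, 51), (116, 47), (120, 47), (124, 44), (129, 39), (134, 40), (137, 26), (139, 27), (143, 19), (146, 21), (151, 17), (153, 12), (156, 10), (160, 10), (164, 7), (167, 5)]
60 [(70, 90), (74, 89), (75, 85), (78, 81), (82, 79), (86, 79), (87, 71), (90, 72), (92, 67), (95, 71), (98, 65), (101, 58), (103, 61), (107, 58), (111, 50), (113, 54), (117, 47), (121, 49), (124, 45), (126, 35), (129, 36), (132, 31), (136, 32), (139, 30), (143, 28), (146, 25), (147, 18), (150, 18), (154, 10), (156, 13), (160, 10), (162, 6), (164, 6), (167, 2), (171, 2), (175, 0), (177, -8), (180, -10), (183, -17), (186, -12)]
130 [(70, 90), (74, 82), (77, 81), (80, 85), (83, 83), (84, 73), (89, 79), (91, 74), (95, 66), (97, 71), (99, 66), (103, 65), (106, 60), (109, 58), (112, 62), (113, 46), (115, 48), (118, 55), (121, 45), (123, 39), (126, 39), (129, 44), (131, 39), (136, 32), (139, 29), (142, 26), (143, 26), (146, 22), (149, 23), (151, 20), (155, 12), (157, 11), (160, 7), (162, 5), (166, 0), (169, 6), (171, 0), (174, -7), (178, -7), (180, -10), (183, -13), (185, -15)]
```

```bash
python3 -m crank '[{"tx":0,"ty":0.1,"tz":-1,"rx":0,"ry":0,"rz":0.04,"claw":0},{"tx":-0.04,"ty":-0.3,"tz":-1,"rx":0,"ry":0,"rz":0,"claw":0},{"tx":0,"ty":-0.7,"tz":0,"rx":0,"ry":0,"rz":0,"claw":0},{"tx":0,"ty":-0.8,"tz":0,"rx":0,"ry":0,"rz":0,"claw":0},{"tx":0,"ty":-0.78,"tz":0,"rx":0,"ry":0,"rz":0,"claw":0}]'
python3 -m crank '[{"tx":0,"ty":0,"tz":0,"rx":0,"ry":0,"rz":0,"claw":0},{"tx":0,"ty":0,"tz":0,"rx":0,"ry":0,"rz":0,"claw":0},{"tx":0,"ty":0,"tz":0,"rx":0,"ry":0,"rz":0,"claw":0},{"tx":0,"ty":0,"tz":0,"rx":0,"ry":0,"rz":0,"claw":0},{"tx":0,"ty":0,"tz":0,"rx":0,"ry":0,"rz":0,"claw":0}]'
cat >> h.py <<'E'
def cover():
    c=bot.get_calibration('scene');p,d=bot.camera('scene');R=np.array(c['R']);t=np.array(c['t'])
    v,u=np.mgrid[0:480,0:640];W=(np.stack([(u-c['cx'])/c['fx']*d,(v-c['cy'])/c['fy']*d,d],-1)-t)@R
    q=W[...,:2]-O;fx=q@ex;fy=q@ey;z=W[...,2];m=(d>0)&(abs(abs(fy)-128)<6)&(z>52)&(z<260)&(fx<80)&(fx>-90)
    print('cover angle',np.percentile(np.arctan2(z[m]-60,100-fx[m]),[10,50,90]).round(3),m.sum(),'front edge z',np.median(z[m&(fx<-55)]) if (m&(fx<-55)).any() else None)
E
python3 -c "
from h import *
go(fr(-65,0),90);cover()"
```

```text
clock: 30.75
tcp_pos: [457.3, -110.0, 225.0]
eef_rot: [[0.103, 0.995, 0.0], [0.995, -0.103, -0.0], [-0.0, 0.0, -1.0]]
force: [-0.1, 0.2, 0.1]
gripper_width: 0.4
gripper_force: 0.0
clock: 31.17
tcp_pos: [458.9, -110.2, 224.7]
eef_rot: [[0.103, 0.995, -0.0], [0.995, -0.103, 0.0], [0.0, -0.0, -1.0]]
force: [-0.0, -0.0, -0.5]
gripper_width: 0.1
gripper_force: 0.0
t 31.2 tcp [ 458.9 -110.2  224.7] yaw -5.9 F [-0.  -0.  -0.5] w 0.1 0.0
   rz units 0.0  units now [ 0.   -0.03  4.49]  units after turn [ 0.   -0.04  4.49] tilt [-0.03  0.01]
cover angle [0.387 0.426 0.467] 479 front edge z 129.51159775769673
```

Sinking (about 0.43 rad). Wait 1 s, then descend above the press point.

```bash
python3 -m crank '[{"tx":0,"ty":-0.03,"tz":0.5,"rx":0,"ry":0,"rz":0,"claw":0},{"tx":0,"ty":0,"tz":0.5,"rx":0,"ry":0,"rz":0,"claw":0},{"tx":0,"ty":0,"tz":0,"rx":0,"ry":0,"rz":0,"claw":0},{"tx":0,"ty":0,"tz":0,"rx":0,"ry":0,"rz":0,"claw":0},{"tx":0,"ty":0,"tz":0,"rx":0,"ry":0,"rz":0,"claw":0}]'
python3 -m crank '[{"tx":0,"ty":0,"tz":0.5,"rx":0,"ry":0,"rz":0,"claw":0},{"tx":0,"ty":0,"tz":0.5,"rx":0,"ry":0,"rz":0,"claw":0},{"tx":0,"ty":0,"tz":0,"rx":0,"ry":0,"rz":0,"claw":0},{"tx":0,"ty":0,"tz":0,"rx":0,"ry":0,"rz":0,"claw":0},{"tx":0,"ty":0,"tz":0,"rx":0,"ry":0,"rz":0,"claw":0}]'
python3 -m crank '[{"tx":0,"ty":0,"tz":0.5,"rx":0,"ry":0,"rz":0,"claw":0},{"tx":0,"ty":0,"tz":0.5,"rx":0,"ry":0,"rz":0,"claw":0},{"tx":0,"ty":0,"tz":0,"rx":0,"ry":0,"rz":0,"claw":0},{"tx":0,"ty":0,"tz":0,"rx":0,"ry":0,"rz":0,"claw":0},{"tx":0,"ty":0,"tz":0,"rx":0,"ry":0,"rz":0,"claw":0}]'
python3 -m crank '[{"tx":0,"ty":0,"tz":0.5,"rx":0,"ry":0,"rz":0,"claw":0},{"tx":0,"ty":0,"tz":0.4,"rx":0,"ry":0,"rz":0,"claw":0},{"tx":0,"ty":0,"tz":0,"rx":0,"ry":0,"rz":0,"claw":0},{"tx":0,"ty":0,"tz":0,"rx":0,"ry":0,"rz":0,"claw":0},{"tx":0,"ty":0,"tz":0,"rx":0,"ry":0,"rz":0,"claw":0}]'
python3 -c "
from h import *
go(fr(-65,0),76);cover()"
```

```text
clock: 31.63
tcp_pos: [457.9, -110.2, 195.6]
eef_rot: [[0.103, 0.995, 0.001], [0.995, -0.103, -0.0], [-0.0, 0.001, -1.0]]
force: [-0.2, -0.5, 0.3]
gripper_width: 0.5
gripper_force: 0.0
clock: 32.05
tcp_pos: [458.0, -110.2, 166.2]
eef_rot: [[0.103, 0.995, 0.001], [0.995, -0.103, -0.0], [-0.0, 0.001, -1.0]]
force: [0.1, -0.4, 0.3]
gripper_width: 0.8
gripper_force: 0.0
clock: 32.47
tcp_pos: [458.1, -110.3, 136.3]
eef_rot: [[0.103, 0.995, 0.002], [0.995, -0.103, -0.0], [-0.0, 0.002, -1.0]]
force: [0.0, -0.9, 0.2]
gripper_width: 0.3
gripper_force: 0.0
clock: 32.88
tcp_pos: [458.1, -110.3, 109.2]
eef_rot: [[0.103, 0.995, 0.001], [0.995, -0.103, -0.0], [-0.0, 0.001, -1.0]]
force: [-0.6, -0.2, 1.5]
gripper_width: 0.3
gripper_force: 0.0
t 32.9 tcp [ 458.1 -110.3  109.2] yaw -5.9 F [-0.6 -0.2  1.5] w 0.3 0.0
   rz units -0.0  units now [ 0.01 -0.01  1.11]  units after turn [ 0.01 -0.01  1.11] tilt [ 0.08 -0.03]
cover angle [0.027 0.073 0.107] 404 front edge z 72.35317535800925
```

```bash
python3 -m crank '[{"tx":0,"ty":0,"tz":0.4,"rx":0,"ry":0,"rz":0,"claw":0},{"tx":0,"ty":0,"tz":0.4,"rx":0,"ry":0,"rz":0,"claw":0},{"tx":0,"ty":0,"tz":0.1,"rx":0,"ry":0,"rz":0,"claw":0},{"tx":0,"ty":0,"tz":0,"rx":0,"ry":0,"rz":0,"claw":0},{"tx":0,"ty":0,"tz":0,"rx":0,"ry":0,"rz":0,"claw":0}]'
python3 -m crank '[{"tx":0,"ty":0,"tz":0.1,"rx":0,"ry":0,"rz":0,"claw":0},{"tx":0,"ty":0,"tz":0,"rx":0,"ry":0,"rz":0,"claw":0}]'
python3 -m crank '[{"tx":0,"ty":0,"tz":0.1,"rx":0,"ry":0,"rz":0,"claw":0},{"tx":0,"ty":0,"tz":0,"rx":0,"ry":0,"rz":0,"claw":0}]'
```

```text
clock: 33.35
tcp_pos: [457.8, -110.2, 81.7]
eef_rot: [[0.103, 0.995, 0.001], [0.995, -0.103, -0.0], [-0.0, 0.001, -1.0]]
force: [1.0, -0.2, -0.1]
gripper_width: 0.6
gripper_force: 0.0
clock: 33.52
tcp_pos: [457.6, -110.1, 78.1]
eef_rot: [[0.103, 0.995, 0.0], [0.995, -0.103, -0.0], [-0.0, 0.0, -1.0]]
force: [-0.7, 0.6, 0.1]
gripper_width: 0.4
gripper_force: 0.0
clock: 33.68
tcp_pos: [457.4, -110.1, 74.7]
eef_rot: [[0.103, 0.995, -0.0], [0.995, -0.103, 0.0], [0.0, -0.0, -1.0]]
force: [0.7, -1.0, -0.3]
gripper_width: 0.5
gripper_force: 0.0
```

```bash
python3 -m crank '[{"tx":0,"ty":0,"tz":0.05,"rx":0,"ry":0,"rz":0,"claw":0},{"tx":0,"ty":0,"tz":0,"rx":0,"ry":0,"rz":0,"claw":0}]' | grep -E "pos|force"
python3 -m crank '[{"tx":0,"ty":0,"tz":0.05,"rx":0,"ry":0,"rz":0,"claw":0},{"tx":0,"ty":0,"tz":0,"rx":0,"ry":0,"rz":0,"claw":0}]'| grep -E "pos|force"
python3 -m crank '[{"tx":0,"ty":0,"tz":0.05,"rx":0,"ry":0,"rz":0,"claw":0},{"tx":0,"ty":0,"tz":0,"rx":0,"ry":0,"rz":0,"claw":0}]'| grep -E "pos|force"
```

```text
tcp_pos: [457.5, -110.1, 73.6]
force: [-2.2, 0.5, 2.4]
gripper_force: 1.6
tcp_pos: [457.4, -110.1, 72.1]
force: [-2.4, 1.0, 5.2]
gripper_force: 2.5
tcp_pos: [457.3, -110.1, 70.6]
force: [-3.8, 0.6, 5.0]
gripper_force: 2.1
```

Soft contact, moving down; continue in the same steps.

```bash
python3 -m crank '[{"tx":0,"ty":0,"tz":0.05,"rx":0,"ry":0,"rz":0,"claw":0},{"tx":0,"ty":0,"tz":0,"rx":0,"ry":0,"rz":0,"claw":0}]' | grep -E "pos|^force"
python3 -m crank '[{"tx":0,"ty":0,"tz":0.05,"rx":0,"ry":0,"rz":0,"claw":0},{"tx":0,"ty":0,"tz":0,"rx":0,"ry":0,"rz":0,"claw":0}]'| grep -E "pos|^force"
python3 -m crank '[{"tx":0,"ty":0,"tz":0.05,"rx":0,"ry":0,"rz":0,"claw":0},{"tx":0,"ty":0,"tz":0,"rx":0,"ry":0,"rz":0,"claw":0}]'| grep -E "pos|^force"
python3 -m crank '[{"tx":0,"ty":0,"tz":0.05,"rx":0,"ry":0,"rz":0,"claw":0},{"tx":0,"ty":0,"tz":0,"rx":0,"ry":0,"rz":0,"claw":0}]'| grep -E "pos|^force"
python3 -c "
from h import *
cover()"
```

```text
tcp_pos: [457.4, -110.1, 69.0]
force: [-1.7, 0.8, 3.1]
tcp_pos: [457.5, -110.1, 67.3]
force: [-1.5, -0.2, 0.9]
tcp_pos: [457.5, -110.1, 65.6]
force: [-1.1, 0.9, 0.4]
tcp_pos: [457.4, -110.0, 64.1]
force: [-0.2, 0.8, -0.7]
cover angle [-0.038  0.002  0.032] 398 front edge z 60.21561846295917
```

```bash
python3 -m crank '[{"tx":0,"ty":0,"tz":-0.6,"rx":0,"ry":0,"rz":0,"claw":0},{"tx":0,"ty":0,"tz":-1,"rx":0,"ry":0,"rz":0,"claw":0},{"tx":0,"ty":0,"tz":-1,"rx":0,"ry":0,"rz":0,"claw":0},{"tx":0,"ty":-0.5,"tz":-1,"rx":0,"ry":0,"rz":0,"claw":0},{"tx":0,"ty":0,"tz":0,"rx":0,"ry":0,"rz":0,"claw":0}]'
python3 -m crank '[{"tx":0,"ty":0,"tz":0,"rx":0,"ry":0,"rz":0,"claw":0},{"tx":0,"ty":0,"tz":0,"rx":0,"ry":0,"rz":0,"claw":0},{"tx":0,"ty":0,"tz":0,"rx":0,"ry":0,"rz":0,"claw":0},{"tx":0,"ty":0,"tz":0,"rx":0,"ry":0,"rz":0,"claw":0},{"tx":0,"ty":0,"tz":0,"rx":0,"ry":0,"rz":0,"claw":0}]'
python3 -c "
from h import *
cover();cover()"
```

```text
clock: 35.32
tcp_pos: [443.3, -108.9, 177.4]
eef_rot: [[0.103, 0.995, 0.007], [0.995, -0.103, -0.002], [-0.002, 0.007, -1.0]]
force: [1.1, 0.4, 0.5]
gripper_width: 0.4
gripper_force: 0.0
clock: 35.73
tcp_pos: [442.4, -108.4, 171.5]
eef_rot: [[0.103, 0.995, -0.002], [0.995, -0.103, 0.001], [0.0, -0.002, -1.0]]
force: [-0.1, 0.9, -0.1]
gripper_width: 0.8
gripper_force: 0.0
cover angle [-0.029  0.001  0.04 ] 395 front edge z 60.10420403762467
cover angle [-0.032  0.001  0.032] 383 front edge z 59.99868178923477
```

The cover stays shut (angle about 0, 12 mm below the catch rest). Handing in.

```bash
python3 -c "
from plant import bot
print(bot.hand_in())"
```

```text
the job is handed in; nothing more can be done
None
```

I handed the job in at about 36 s on the robot clock (no verdict came back): all three boards lie flat in a row with their terminals to the front, the stop is in the 0.10 notch and reads as locked in the camera image, the cover snapped shut with about 5 N, and I kept clear of the bottle and reel.

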